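# Load the movement inspection stand

### The job

Get the watch movements ready for inspection: put every setting block that stands on the green stand back in the tray with its own number of dots, and seat every carrier plate on a nest of the stand, flat and fully down over both dowels, wide hole over the thick dowel. Only when all that is done, move the contact probe from its wooden holder into the terminal on the test box, fully home, and leave the other things on the bench where they are.

Things in the scene. Friction and masses are not known exactly. Their poses are not given: they have to be found in the camera images.
- stand: Fixed green slab 170 (its x) by 330 (its y) by 20 mm high, origin centre of its underside. On its flat top three nests at y = -100, 0, +100 mm, each with two upright round-nosed steel dowels 24 mm tall above the top: a thick one, 16 mm diameter, at x = +50 mm and a slim one, 8 mm, at x = -50 mm.
- nest1 (a point): Centre of nest 1, midway between its dowels' feet, at the level of the stand's top (z = 20 mm). Axes as the stand's: x points from the slim to the thick dowel. A seated plate has its origin here and its axes along these.
- nest2 (a point): Centre of nest 2, midway between its dowels' feet, at the level of the stand's top (z = 20 mm). Axes as the stand's: x points from the slim to the thick dowel. A seated plate has its origin here and its axes along these.
- nest3 (a point): Centre of nest 3, midway between its dowels' feet, at the level of the stand's top (z = 20 mm). Axes as the stand's: x points from the slim to the thick dowel. A seated plate has its origin here and its axes along these.
- plate_a: Loose aluminium carrier plate 130 (its x) by 80 (its y) by 12 mm, 0.3 kg, origin centre of underside, flat on the bench. Through holes: 18 mm at x = +50 and 10 mm at x = -50 mm (1 mm to spare round the dowels). Black upright grip rib on the middle of its top: 50 mm along x, 14 mm wide, up to 44 mm above the underside. Two or three of three like plates are present; any nest will do.
- plate_b: Loose aluminium carrier plate 130 (its x) by 80 (its y) by 12 mm, 0.3 kg, origin centre of underside, flat on the bench. Through holes: 18 mm at x = +50 and 10 mm at x = -50 mm (1 mm to spare round the dowels). Black upright grip rib on the middle of its top: 50 mm along x, 14 mm wide, up to 44 mm above the underside. Two or three of three like plates are present; any nest will do.
- plate_c: Loose aluminium carrier plate 130 (its x) by 80 (its y) by 12 mm, 0.3 kg, origin centre of underside, flat on the bench. Through holes: 18 mm at x = +50 and 10 mm at x = -50 mm (1 mm to spare round the dowels). Black upright grip rib on the middle of its top: 50 mm along x, 14 mm wide, up to 44 mm above the underside. Two or three of three like plates are present; any nest will do.
- block_small: Loose steel setting block (small), 28 mm (its x) by 60 mm (its y) by 50 mm high, one black dot on its top, origin centre of its underside. It stands on one of the nests of the stand, between the two dowels, long side along the stand's y. Two or three of the three blocks are present.
- slot_small (a point): Floor centre, 8 mm above the bench, of the pocket in the small block's own tray: a fixed wooden tray 76 (x) by 106 (y) by 22 mm high, one black dot on its paper label along the robot's side. The pocket is 32 mm (x) by 64 mm (y), 14 mm deep: 2 mm to spare on each side of the block, which may be half a turn round.
- block_medium: Loose steel setting block (medium), 38 mm (its x) by 72 mm (its y) by 50 mm high, two black dots on its top, origin centre of its underside. It stands on one of the nests of the stand, between the two dowels, long side along the stand's y. Two or three of the three blocks are present.
- slot_medium (a point): Floor centre, 8 mm above the bench, of the pocket in the medium block's own tray: a fixed wooden tray 76 (x) by 106 (y) by 22 mm high, two black dots on its paper label along the robot's side. The pocket is 42 mm (x) by 76 mm (y), 14 mm deep: 2 mm to spare on each side of the block, which may be half a turn round.
- block_large: Loose steel setting block (large), 48 mm (its x) by 84 mm (its y) by 50 mm high, three black dots on its top, origin centre of its underside. It stands on one of the nests of the stand, between the two dowels, long side along the stand's y. Two or three of the three blocks are present.
- slot_large (a point): Floor centre, 8 mm above the bench, of the pocket in the large block's own tray: a fixed wooden tray 76 (x) by 106 (y) by 22 mm high, three black dots on its paper label along the robot's side. The pocket is 52 mm (x) by 88 mm (y), 14 mm deep: 2 mm to spare on each side of the block, which may be half a turn round.
- test_box: Fixed grey test box with a small green window, 70 mm (its x) by 100 mm (its y) by 50 mm high, origin centre of its underside. In the middle of its top is the terminal: a round upright opening of 11 mm, 38 mm deep, in a brass ring.
- terminal_mouth (a point): Centre of the terminal's mouth, on the top of the test box (z = 50 mm).
- terminal_home (a point): Point on the terminal's axis 34 mm below the mouth (z = 16 mm), where the probe's tip is when the probe is fully home.
- probe_holder: Fixed dark wooden block 50 by 50 by 46 mm high with a hole of 11 mm, 38 mm deep, in the middle of its top, in which the probe stands at first. Origin centre of its underside.
- probe: Loose contact probe, upright, 105 mm long, 0.08 kg. Origin at the tip (lowest point), z up: a steel pin of 8 mm with a round end to z = 34 mm, a flange of 30 mm from 34 to 40 mm, a black round handle of 22 mm diameter from 40 to 105 mm. Fully home, the flange lies on the top face round the hole and the tip is about 4 mm above the hole's floor.
- jar: Bystander: loose clear jar with cork lid, 74 mm diameter, 67 mm high. Origin centre of underside.
- brass_post: Bystander: loose brass post on a 60 mm round foot, 68 mm high. Origin centre of underside.
- loupe: Bystander: loose wooden eye loupe, 38 mm diameter, 36 mm high. Origin centre of underside.
- screwdriver: Bystander: loose screwdriver, 130 mm long, lying.
- case_tin: Bystander: loose round blue tin, 52 mm diameter, 22 mm high. Origin centre of underside.

How it is judged (in metres and radians):
On the way, in this order (a step that is already met when the one before it is completed fails the run):
1. every setting block present is in its own tray and every carrier plate present is seated on a nest (((distance between plate_a and nest1 below 0.004 m and angle between the x axis of plate_a and the x axis of nest1, either way round below 0.05 rad and angle between plate_a's own z axis and vertical below 0.05 rad) or (distance between plate_a and nest2 below 0.004 m and angle between the x axis of plate_a and the x axis of nest2, either way round below 0.05 rad and angle between plate_a's own z axis and vertical below 0.05 rad) or (distance between plate_a and nest3 below 0.004 m and angle between the x axis of plate_a and the x axis of nest3, either way round below 0.05 rad and angle between plate_a's own z axis and vertical below 0.05 rad)) and ((distance between plate_b and nest1 below 0.004 m and angle between the x axis of plate_b and the x axis of nest1, either way round below 0.05 rad and angle between plate_b's own z axis and vertical below 0.05 rad) or (distance between plate_b and nest2 below 0.004 m and angle between the x axis of plate_b and the x axis of nest2, either way round below 0.05 rad and angle between plate_b's own z axis and vertical below 0.05 rad) or (distance between plate_b and nest3 below 0.004 m and angle between the x axis of plate_b and the x axis of nest3, either way round below 0.05 rad and angle between plate_b's own z axis and vertical below 0.05 rad)) and ((distance between plate_c and nest1 below 0.004 m and angle between the x axis of plate_c and the x axis of nest1, either way round below 0.05 rad and angle between plate_c's own z axis and vertical below 0.05 rad) or (distance between plate_c and nest2 below 0.004 m and angle between the x axis of plate_c and the x axis of nest2, either way round below 0.05 rad and angle between plate_c's own z axis and vertical below 0.05 rad) or (distance between plate_c and nest3 below 0.004 m and angle between the x axis of plate_c and the x axis of nest3, either way round below 0.05 rad and angle between plate_c's own z axis and vertical below 0.05 rad)) and distance between block_small and slot_small below 0.006 m and angle between each of block_small, block_medium, block_large's own z axis and vertical below 0.1 rad and distance between block_medium and slot_medium below 0.006 m and distance between block_large and slot_large below 0.006 m), for 0.2 s.
2. the probe is fully home in the terminal (distance between probe and terminal_home below 0.006 m and angle between probe's own z axis and vertical below 0.1 rad), for 0.2 s.
At the end, for the whole second after the job is handed in: Plates: origin within 4 mm of a nest's centre (all three axes), in line and level within 0.05 rad. Blocks: upright, underside centre within 6 mm of their own pocket's floor centre. Probe: tip within 6 mm of its fully-home place, upright within 0.1 rad (all of step 1 and all of step 2); the robot touches nothing.
It fails at once if the jar is moved more than 40 mm (distance of jar from where it was at the start of the episode above 0.04 m).
It fails at once if the brass post is moved more than 40 mm (distance of brass_post from where it was at the start of the episode above 0.04 m).
It fails at once if the loupe is moved more than 40 mm (distance of loupe from where it was at the start of the episode above 0.04 m).
It fails at once if the screwdriver is moved more than 40 mm (distance of screwdriver from where it was at the start of the episode above 0.04 m).
It fails at once if the case tin is moved more than 40 mm (distance of case_tin from where it was at the start of the episode above 0.04 m).
Of plate_a, plate_b, plate_c only 2 to 3 are there at a start; the rules pass over those that are not, and their reading is None.
Of block_small, block_medium, block_large only 2 to 3 are there at a start; the rules pass over those that are not, and their reading is None.
At some moment in a run one of plate_a, plate_b, plate_c may be knocked a few centimetres aside while the robot is not near it.
It also fails if it takes over 208 s, if anything falls off the work surface, if the arm or the gripper's body presses on something with over 40 N, if the wrist force passes 120 N, or if a joint passes its speed limit or range.

### The arm

A 6-joint arm with a two-finger parallel gripper is mounted at the origin on the work surface. World frame = base frame: x ahead of the robot, y to its left, z up, the work surface at z = 0. Lengths are in mm, angles in degrees, forces in N, time in s.
With the tool pointing down it reaches from about 375 to 750 mm from the base axis. Payload 9 kg.
Tool frame: the origin (TCP) lies between the finger pads; the fingertips stand 11 mm ahead of it and the grasp point (between the pads) lies 8 mm behind it (bot.tip_extent is the distance from the TCP to the fingertips, in mm); y points along the fingers, z is the direction in which the jaws open and shut, and the axes are right-handed (so a half turn about y gives the same grasp; the last joint's range is limited). The gripper opens to 85 mm and grips with 20 to 120 N. Pads are 22 mm wide; open, the fingers measure 114 mm over their backs; the gripper's body (76 mm by 85 mm) begins 54 mm behind the grasp point. The pads swing forward as they close: fully open they stand 13 mm farther back than shut.
Start: joints at [-86.098, 5.964, 5.575, 89.605, 0, 77.527], TCP at [169.164, -575.69, 242.331] pointing down, gripper open.
Joint ranges: [-171.21, 171.21], [-48.23, 106.86], [-62.78, 66.21], [-105.2, 120.99], [-86.42, 89.51], [-180, 180]. Speed limits (degrees/s): [127.2, 127.2, 147.25, 180, 180, 180].

### API

Orientations are given as a 3x3 rotation matrix whose columns are the frame's x, y, z axes.
In Python, from plant import observe, cams, job_done, bot gives the robot as it stands.
- The arm moves only by the tool apply_moves, never from a script. Its argument "plan" is a list of rows, each an object with "slide": the shift along the tool's x, y, z in units of 25 mm (1.0 is 25 mm), a list of three; "spin": the turn about the tool's y in degrees; "jaw": the opening, from 0 (shut) to 1 (fully open). In form: [{"slide": [dx, dy, dz], "spin": spin, "jaw": jaw}, ...]. A call has 1 to 12 rows; each row is the pose to reach, as a shift and turn from the pose commanded when the call began, along the tool's axes at that moment; what a row does not reach only later rows make up. A row lasts 1/10 s, in which the tool goes at most 50 mm and 8.59 degrees, less where a joint would pass 70% of its speed; a pose out of reach is approached as far as the arm can. A call with a gripper value outside its range is refused whole. The fingers move at their own pace and stop on an object; "force" is the grip in N (left out, the last holds). Time passes only in rows, so rows that repeat a pose let the fingers close. It gives the time, the measured TCP pose, the force and the opening at its end, in the units of the state.
- observe(): the state, without advancing time (a new reading comes with each control period).
- cams.get_image(name): name is "side" or "top" or "wrist"; returns (picture, depth): 400x640x3 uint8, blue, green, red; 400x640 float32, mm along the optical axis (not along the pixel's ray), 0 where there is no reading.
- cams.calibration(name): a dict with "fx", "fy", "cx", "cy" (pixels), "view" (4x4, takes a point from world to camera coordinates). Camera axes: x right, y down, z forward; pixel columns grow to the right and rows downward; lengths in mm; the calibration is good to about 2 mm. A picture is of the moment at which its call begins: read the wrist's pose just before it. calibration takes no time and is no camera call; for the wrist camera it gives the pose at the moment of the call.
- job_done(): hands the job in, once; it reports no verdict.
The state is a dict: "t": time; "joints": joint angles; "qd": joint speeds; "joint_efforts": joint torques, N m; "tcp_pos": TCP position; "tool_rot": TCP orientation; "wrist_force": force on the tool from outside, world axes, zero at the start; "ft_torque": the same for the moment, N m; "finger_gap": finger opening in mm.
Only numpy, scipy, OpenCV 4.12 (cv2) and the standard library are available. Lean on these libraries where they do the work, as an engineer would, in place of code of your own. Each camera call takes 0.05 s, during which the arm holds its last target. There are 200 camera calls.

## Working session

There is one attempt and no reset: what is moved stays moved. The work goes in short steps, Python scripts to look and compute and a tool call to move; the robot and the scene stay as the last step left them, time stands still between calls to the robot, and variables do not carry over. Pictures are saved under pics/ and viewed, about 12 in all and at most 16, crops included, and the job is handed in when it is done.

Besides the shell and the picture viewer there is one more tool, called after "Call:" as a command line: name --argument value ..., lists and objects as JSON in quotes. apply_moves: Moves the arm, as the interface text tells. Its arguments: {"type":"object","properties":{"plan":{"type":"array","items":{"type":"object","properties":{"slide":{"type":"array","items":{"type":"number"}},"spin":{"type":"number"},"jaw":{"type":"number"}}}},"force":{"type":"number"}},"required":["plan"]}

```bash
ls; mkdir -p pics; python3 - <<'E'
from plant import observe,cams,bot
import cv2,numpy as np
s=observe();print(s)
for n in("top","side"):
    im,d=cams.get_image(n);cv2.imwrite(f"pics/{n}0.png",im);np.save(f"pics/{n}0.npy",d)
    c=cams.calibration(n);print(n,{k:np.round(v,3).tolist() for k,v in c.items()})
E
```

```text
pics
{'t': 0.0, 'joints': array([-8.60966685e+01,  5.99907201e+00,  5.52537873e+00,  8.96050093e+01,
        6.60738551e-04,  7.75242825e+01]), 'qd': array([-0.09488718, -0.1119589 ,  0.08993784, -0.07017889, -0.03331106,
        0.02465743]), 'joint_efforts': array([ 2.27002216e-03, -5.56925261e+01,  5.03653729e+01,  1.66010647e-02,
       -2.08817655e-04,  8.09839747e-06]), 'tcp_pos': array([ 169.15936105, -575.31505929,  241.50154556]), 'tool_rot': array([[-9.59417167e-01, -8.20014032e-05,  2.81990589e-01],
       [-2.81990432e-01,  1.37121674e-03, -9.59416237e-01],
       [-3.07996738e-04, -9.99999057e-01, -1.33869249e-03]]), 'wrist_force': array([-0.4985171 , -1.91853153,  0.96594075]), 'ft_torque': array([-0.00226251,  0.03782607,  0.02281392]), 'finger_gap': 85.62285918322218}
top {'fx': 434.145, 'fy': 434.145, 'cx': 320.777, 'cy': 193.827, 'view': [[0.065, -0.998, 0.001, -68.909], [-0.974, -0.063, -0.215, 553.41], [0.215, 0.012, -0.977, 1023.653], [0.0, 0.0, 0.0, 1.0]]}
side {'fx': 464.953, 'fy': 464.953, 'cx': 313.059, 'cy': 193.416, 'view': [[-0.85, -0.527, 0.007, 480.252], [-0.391, 0.622, -0.678, 295.226], [0.354, -0.579, -0.735, 913.538], [0.0, 0.0, 0.0, 1.0]]}
```

View pics/top0.png

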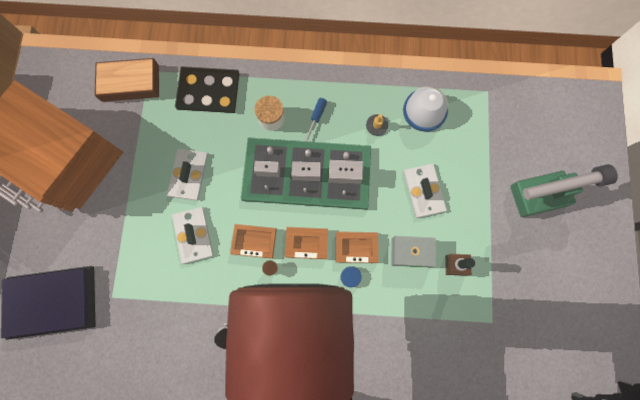

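View pics/side0.png

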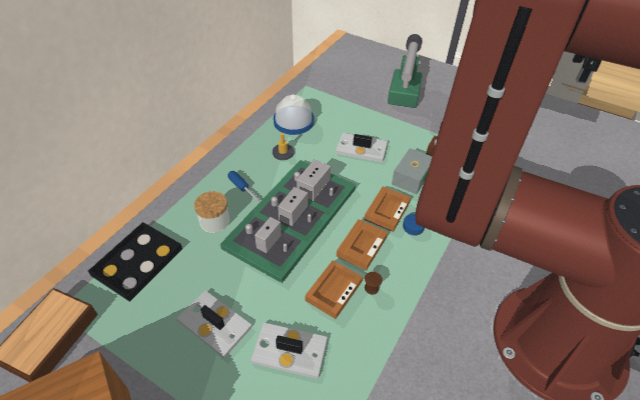

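The top view shows 3 blocks on the stand (265,167), (306,170), (346,169); 3 plates at (187,175), (192,235), (425,190); trays at (253,241), (306,243), (357,247); the box at (414,251) and the probe at (463,263). Next I need enlarged crops and heights from depth.

```bash
cat > h.py <<'E'
import numpy as np,cv2
from plant import observe,cams,bot
def cloud(c,d):
    v,u=np.mgrid[:400,:640].astype(float)
    P=np.stack([(u-c["cx"])/c["fx"]*d,(v-c["cy"])/c["fy"]*d,d],-1)
    V=np.array(c["view"]);return (P-V[:3,3])@V[:3,:3]
def ray(c,u,v,z):
    V=np.array(c["view"]);R=V[:3,:3];o=-R.T@V[:3,3]
    r=R.T@np.array([(u-c["cx"])/c["fx"],(v-c["cy"])/c["fy"],1.]);return o+r*(z-o[2])/r[2]
def proj(c,p):
    q=np.array(c["view"])[:3]@np.append(p,1.);return np.array([c["fx"]*q[0]/q[2]+c["cx"],c["fy"]*q[1]/q[2]+c["cy"]])
def comps(P,lo,hi,amin=20):
    m=((P[...,2]>lo)&(P[...,2]<hi)&(P[...,0]>200)&(P[...,0]<900)&(abs(P[...,1])<500)).astype(np.uint8)
    n,l,st,ce=cv2.connectedComponentsWithStats(m,connectivity=4)
    for i in range(1,n):
        if st[i,4]<amin: continue
        Q=P[l==i];r=cv2.minAreaRect(Q[:,:2].astype(np.float32))
        print("px",np.round(ce[i]),"n",st[i,4],"z %.1f"%np.median(Q[:,2]),"c",np.round(r[0],1),"s",np.round(r[1],1),"a %.1f"%r[2])
E
python3 - <<'E'
from h import *
for n in("top","side"):
    c=cams.calibration(n);d=np.load(f"pics/{n}0.npy");P=cloud(c,d);np.save(f"pics/{n}P.npy",P)
    for lo,hi in((60,80),(36,56),(17,30),(7,16)): print(n,lo,hi);comps(P,lo,hi,25)
im=cv2.imread("pics/top0.png")
cv2.imwrite("pics/topA.png",cv2.resize(im[130:290,160:320],None,fx=3.7,fy=3.7,interpolation=2))
cv2.imwrite("pics/topB.png",cv2.resize(im[130:290,290:490],None,fx=3.7,fy=3.7,interpolation=2))
E
```

```text
top 60 80
px [429. 103.] n 636 z 73.0 c [ 820.1 -299.8] s [86.2 85.6] a 70.8
px [268. 109.] n 633 z 69.0 c [772.6 117.8] s [74.4 72. ] a 22.0
px [345. 169.] n 647 z 71.9 c [622.1 -90.7] s [49.7 83.6] a 2.1
px [266. 166.] n 286 z 71.5 c [616.9 109.3] s [28.7 59.9] a 0.6
px [305. 169.] n 440 z 71.5 c [617.2  10. ] s [39.4 70.5] a 1.6
top 36 56
px [142.  77.] n 751 z 42.8 c [854.9 472.1] s [95.  67.2] a 7.7
px [423. 114.] n 228 z 49.7 c [ 804.  -297.6] s [101.5  68.8] a 82.6
px [272. 122.] n 66 z 43.4 c [747.7 109.8] s [20.2 63.3] a 18.0
px [378. 120.] n 48 z 39.6 c [ 769.9 -170.1] s [22.5 21.1] a 73.4
px [269. 149.] n 30 z 43.5 c [672.1 108. ] s [15.1 13. ] a 2.2
px [307. 152.] n 31 z 43.4 c [671.   9.] s [11.7 13.2] a 4.7
px [346. 154.] n 31 z 43.2 c [671.8 -89.8] s [15.3 13.2] a 4.4
px [183. 170.] n 125 z 44.6 c [599.6 323.9] s [15.9 50.6] a 82.9
px [267. 174.] n 52 z 46.7 c [603.6 108.3] s [ 9.2 59.5] a 9.8
px [306. 178.] n 55 z 48.2 c [598.2   8.8] s [ 2.1 69. ] a 2.4
px [427. 187.] n 123 z 45.7 c [ 595.7 -301.8] s [49.1 15.4] a 15.2
px [345. 180.] n 62 z 46.4 c [598.3 -90.7] s [ 2
[... 5837 characters left out ...]
0. 263.] n 62 z 11.5 c [621.6 174.2] s [ 3.1 76.6] a 90.0
px [147. 266.] n 93 z 9.0 c [808.7 299.1] s [26.  28.1] a 51.5
px [110. 270.] n 91 z 9.0 c [867.4 349. ] s [23.9 28.1] a 38.7
px [334. 287.] n 742 z 9.3 c [433.8 127.6] s [83.9 49.3] a 87.1
px [273. 276.] n 39 z 10.6 c [559.6 174.8] s [46.9  2.8] a 1.1
px [130. 283.] n 114 z 8.8 c [808.8 349.4] s [27.1 29.3] a 65.4
px [370. 290.] n 29 z 11.0 c [365.5  94.4] s [24.5  7.5] a 8.0
px [215. 324.] n 1973 z 12.7 c [596.8 324.3] s [ 81.3 132.3] a 85.1
px [321. 308.] n 74 z 10.7 c [433.7 184.5] s [ 5.  76.9] a 89.9
px [ 85. 327.] n 93 z 10.9 c [806.4 466.8] s [ 4.1 65.1] a 9.0
px [290. 351.] n 2212 z 12.9 c [437.4 291.3] s [130.8  81.8] a 18.9
```

View pics/topA.png

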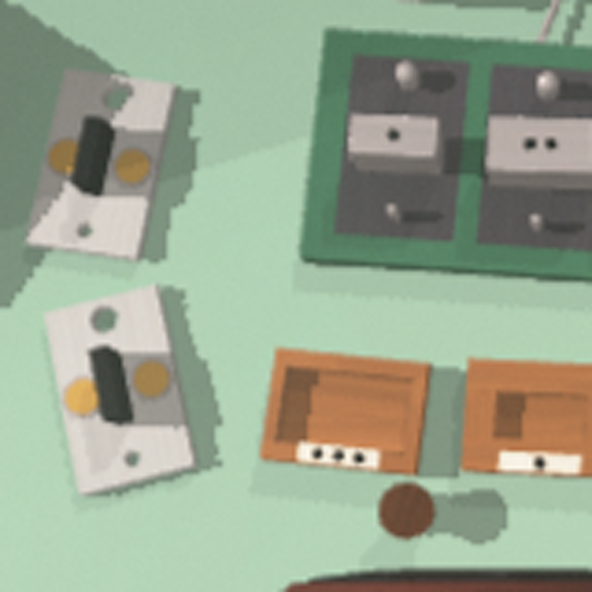

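View pics/topB.png

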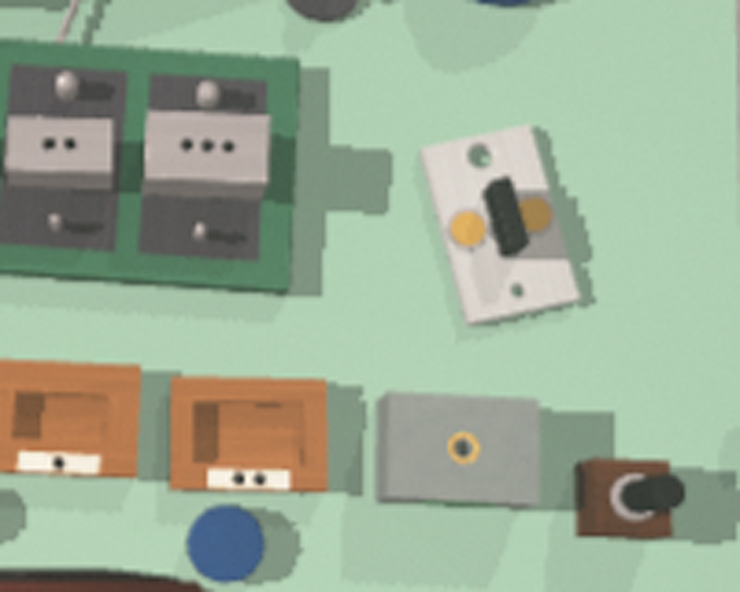

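The crops show these dots and positions:
- **Trays, left to right:** 3, 1 and 2 dots.
- **Blocks on the stand, left to right:** 1, 2 and 3 dots.
- **Dowels and plates:** the thick dowels and all the wide holes are on the far side.

Depth heights match the text: blocks 70, ribs 44, stand 20, trays 22 and box 50. I'll move over the stand.

```bash
cat >> h.py <<'E'
def zyaw(R): return np.degrees(np.arctan2(R[1,2],R[0,2]))
def go(x,y,z,yaw=None,s=None):
    "units to bring the measured TCP to x,y,z with tool z axis at world angle yaw"
    s=s or observe();R=s["tool_rot"];d=np.array([x,y,z])-s["tcp_pos"]
    sp=0 if yaw is None else -((yaw-zyaw(R)+180)%360-180)
    print("t %.1f tcp"%s["t"],np.round(s["tcp_pos"],1),"zyaw %.2f"%zyaw(R),"gap %.1f"%s["finger_gap"],"F",np.round(s["wrist_force"],1),"-> slide",np.round(R.T@d/25,3),"spin %.2f"%sp)
E
cat >m.sh <<'E'
python3 -c "from h import *;go($1)"
E
bash m.sh 600,10,250,0
```

```text
t 0.1 tcp [ 169.2 -575.4  241.6] zyaw -73.62 gap 85.4 F [-0.1  0.7  0.2] -> slide [-23.137  -0.31  -17.606] spin -73.62
```

Call:
apply_moves --plan '[{"slide":[-23.1,-0.3,-17.6],"spin":-73.6,"jaw":1},{"slide":[-23.1,-0.3,-17.6],"spin":-73.6,"jaw":1},{"slide":[-23.1,-0.3,-17.6],"spin":-73.6,"jaw":1},{"slide":[-23.1,-0.3,-17.6],"spin":-73.6,"jaw":1},{"slide":[-23.1,-0.3,-17.6],"spin":-73.6,"jaw":1},{"slide":[-23.1,-0.3,-17.6],"spin":-73.6,"jaw":1},{"slide":[-23.1,-0.3,-17.6],"spin":-73.6,"jaw":1},{"slide":[-23.1,-0.3,-17.6],"spin":-73.6,"jaw":1},{"slide":[-23.1,-0.3,-17.6],"spin":-73.6,"jaw":1},{"slide":[-23.1,-0.3,-17.6],"spin":-73.6,"jaw":1},{"slide":[-23.1,-0.3,-17.6],"spin":-73.6,"jaw":1},{"slide":[-23.1,-0.3,-17.6],"spin":-73.6,"jaw":1}]'

```text
t: 1.3
tcp_pos: [525.3, -90.2, 248.3]
tool_rot: [[-0.0, -0.0, 1.0], [-1.0, -0.0, -0.0], [0.0, -1.0, -0.0]]
wrist_force: [0.6, -1.1, 0.8]
finger_gap: 85.5
```

```bash
bash m.sh 600,10,250,0; python3 -c "
from h import *
print(np.round(observe()['joints'],1))"
```

```text
t 1.3 tcp [525.3 -90.2 248.3] zyaw -0.02 gap 85.5 F [ 0.6 -1.1  0.8] -> slide [-4.01  -0.068  2.985] spin -0.02
[-23.8  -5.7  -5.5  90.2  -0.   66.2]
```

Call:
apply_moves --plan '[{"slide":[-4.0,-2.1,2.98],"spin":0,"jaw":1},{"slide":[-4.0,-2.1,2.98],"spin":0,"jaw":1},{"slide":[-4.0,-2.1,2.98],"spin":0,"jaw":1},{"slide":[-4.0,-2.1,2.98],"spin":0,"jaw":1},{"slide":[-4.0,-2.1,2.98],"spin":0,"jaw":1},{"slide":[-4.0,-2.1,2.98],"spin":0,"jaw":1}]'

```text
t: 1.9
tcp_pos: [598.5, 7.1, 300.2]
tool_rot: [[-0.001, -0.001, 1.0], [-1.0, -0.0, -0.001], [0.0, -1.0, -0.001]]
wrist_force: [1.3, 0.3, 0.3]
finger_gap: 85.4
```

```bash
cat >>h.py <<'E'
def wr(n):
    "wrist picture + cloud, saved; returns c,P"
    c=cams.calibration("wrist");s=observe();im,d=cams.get_image("wrist");P=cloud(c,d)
    cv2.imwrite(f"pics/{n}.png",im);np.savez(f"pics/{n}.npz",P=P,tcp=s["tcp_pos"],**{k:c[k] for k in("fx","fy","cx","cy","view")})
    V=np.array(c["view"]);print("cam",np.round(-V[:3,:3].T@V[:3,3],1),"axis",np.round(V[2,:3],3),"tcp",np.round(s["tcp_pos"],1),"t",s["t"]);return c,P,im
E
python3 -c "
from h import *
c,P,im=wr('w1')
for lo,hi in((60,80),(36,56),(17,30)): print(lo);comps(P,lo,hi,60)"
```

```text
cam [599.2  77.3 431.1] axis [-0.002 -0.276 -0.961] tcp [598.5   7.1 300.2] t 1.9
60
px [490.  58.] n 4918 z 66.2 c [771.1 118.8] s [74.1 73.5] a 37.0
px [333.  68.] n 1849 z 69.2 c [616.1 110.9] s [27.7 60.1] a 0.1
px [332. 167.] n 2402 z 69.2 c [615.6  10.7] s [37.8 72.1] a 1.5
px [335. 252.] n 2910 z 69.1 c [621.1 -89.1] s [48.1 84.5] a 1.1
36
px [451.  68.] n 351 z 44.2 c [746.1 112.9] s [21.5 64.6] a 13.3
px [383.  72.] n 182 z 40.9 c [671.2 110. ] s [15. 15.] a 46.1
px [378. 164.] n 141 z 41.0 c [670.5  10.6] s [14.4 14.4] a 45.7
px [333. 214.] n 215 z 46.1 c [620.2 -47.4] s [46.6  1.4] a 0.9
px [373. 244.] n 118 z 40.6 c [669.4 -89.1] s [14.3 14.3] a 1.8
px [209. 350.] n 568 z 48.3 c [ 453.9 -251.9] s [24.7 68.7] a 1.1
17
px [165.  50.] n 3270 z 21.3 c [432.7 132.4] s [104.8  77.1] a 87.8
px [334. 133.] n 30922 z 19.4 c [620.8  10.6] s [329.5 170. ] a 89.7
px [445.  69.] n 243 z 23.5 c [746.1 113.7] s [20.8 64.5] a 12.2
px [182. 169.] n 4275 z 21.3 c [436.9  -1.7] s [ 77.1 106.3] a 1.0
px [481. 177.] n 995 z 22.8 c [799.1  -8.9] s [24.1 65.4] a 71.1
px [190. 253.] n 1853 z 21.1 c [ 434.4 -129.9] s [ 77.1 107.4] a 2.6
px [133. 259.] n 1157 z 21.0 c [ 360.5 -117.7] s [50.3 50.4] a 21.9
px [217. 345.] n 261 z 23.5 c [ 455.5 -263.4] s [23.1 90.7] a 2.1
```

View pics/w1.png

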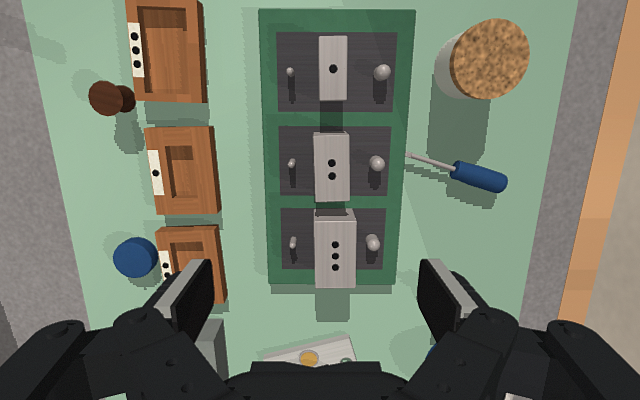

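The wrist view shows all three blocks, dowels and trays clearly, and its depth agrees with the text (block tops 69, stand 19.4). Small block at (616,111), its tray (437,-2). I'll grip the small block high, above the dowels.

Call:
apply_moves --plan '[{"slide":[-4.15,7.2,0.7],"spin":0,"jaw":0.65},{"slide":[-4.15,7.2,0.7],"spin":0,"jaw":0.65},{"slide":[-4.15,7.2,0.7],"spin":0,"jaw":0.65},{"slide":[-4.15,7.2,0.7],"spin":0,"jaw":0.65},{"slide":[-4.15,7.2,0.7],"spin":0,"jaw":0.65},{"slide":[-4.15,7.2,0.7],"spin":0,"jaw":0.65},{"slide":[-4.15,7.2,0.7],"spin":0,"jaw":0.65},{"slide":[-4.15,8.6,0.7],"spin":0,"jaw":0.65},{"slide":[-4.15,9.65,0.7],"spin":0,"jaw":0.65},{"slide":[-4.15,9.65,0.7],"spin":0,"jaw":0.65},{"slide":[-4.15,9.65,0.7],"spin":0,"jaw":0.65}]'

```text
t: 3.05
tcp_pos: [617.7, 110.5, 62.0]
tool_rot: [[-0.002, 0.002, 1.0], [-1.0, -0.0, -0.002], [0.0, -1.0, 0.002]]
wrist_force: [1.0, 0.0, -0.4]
finger_gap: 55.6
```

Call:
apply_moves --plan '[{"slide":[0,0,0],"spin":0,"jaw":0},{"slide":[0,0,0],"spin":0,"jaw":0},{"slide":[0,0,0],"spin":0,"jaw":0},{"slide":[0,0,0],"spin":0,"jaw":0},{"slide":[0,0,0],"spin":0,"jaw":0},{"slide":[0,0,0],"spin":0,"jaw":0},{"slide":[0,-0.5,0],"spin":0,"jaw":0},{"slide":[0,-2,0],"spin":0,"jaw":0},{"slide":[0,-2,0],"spin":0,"jaw":0},{"slide":[0,-2,0],"spin":0,"jaw":0}]' --force 90

```text
t: 4.05
tcp_pos: [617.7, 111.4, 111.6]
tool_rot: [[-0.0, 0.003, 1.0], [-1.0, -0.0, -0.0], [0.0, -1.0, 0.003]]
wrist_force: [0.4, -0.1, -2.9]
finger_gap: 25.8
```

```bash
bash m.sh 436.9,-1.7,110,1.0; python3 -c "
from h import *
c,P,im=wr('w2')
comps(P,95,140,60);comps(P,60,80,60);comps(P,36,56,30)"
```

```text
t 4.0 tcp [617.7 111.4 111.6] zyaw -0.02 gap 25.8 F [ 0.4 -0.1 -2.9] -> slide [ 4.527  0.045 -7.23 ] spin -1.02
cam [617.8 181.7 242.5] axis [ 0.002 -0.276 -0.961] tcp [617.7 111.4 111.6] t 4.05
px [315. 275.] n 13378 z 118.7 c [618.2 111. ] s [60.7 53.6] a 89.5
px [586. 221.] n 12551 z 66.1 c [764.5 117. ] s [60.4 74.6] a 15.3
px [314. 189.] n 250 z 75.4 c [617.2 140.8] s [27.4  1.3] a 1.0
px [309. 355.] n 1032 z 69.1 c [614.7  36.5] s [15.9 39.5] a 81.5
px [529. 191.] n 2029 z 45.3 c [750.7 127.3] s [70.  30.1] a 68.2
px [399. 221.] n 466 z 40.8 c [670.8 110.8] s [15.1 14.6] a 47.0
px [240. 222.] n 151 z 41.6 c [571.8 111.2] s [7.5 7.4] a 86.5
```

Call:
apply_moves --plan '[{"slide":[0.8,-1.2,-1.0],"spin":-1,"jaw":0},{"slide":[4.54,-1.2,-7.22],"spin":-1,"jaw":0},{"slide":[4.54,-1.2,-7.22],"spin":-1,"jaw":0},{"slide":[4.54,-1.2,-7.22],"spin":-1,"jaw":0},{"slide":[4.54,-1.2,-7.22],"spin":-1,"jaw":0},{"slide":[4.54,-1.2,-7.22],"spin":-1,"jaw":0},{"slide":[4.54,-1.2,-7.22],"spin":-1,"jaw":0},{"slide":[4.54,0.5,-7.22],"spin":-1,"jaw":0},{"slide":[4.54,1.2,-7.22],"spin":-1,"jaw":0},{"slide":[4.54,1.2,-7.22],"spin":-1,"jaw":0},{"slide":[4.54,1.2,-7.22],"spin":-1,"jaw":0}]'

```text
t: 5.2
tcp_pos: [436.3, -1.6, 79.9]
tool_rot: [[0.018, -0.001, 1.0], [-1.0, 0.0, 0.018], [-0.0, -1.0, -0.001]]
wrist_force: [0.5, 0.4, -1.5]
finger_gap: 26.1
```

```bash
bash m.sh 437.1,-2,50,1.0; python3 -c "
from h import *
c,P,im=wr('w3')
comps(P,70,105,60);comps(P,17,30,60);comps(P,6,16,60)"
```

```text
t 5.2 tcp [436.3  -1.6  79.9] zyaw 1.02 gap 26.1 F [ 0.5  0.4 -1.5] -> slide [0.017 1.197 0.031] spin 0.02
cam [435.7  68.6 210.8] axis [ 0.004 -0.276 -0.961] tcp [436.3  -1.6  79.9] t 5.2
px [315. 275.] n 12261 z 86.9 c [436.8  -1.7] s [53.5 60.7] a 0.3
px [309.  50.] n 6004 z 21.3 c [431.5  99.7] s [40.1 76.5] a 88.0
px [557. 169.] n 42367 z 19.4 c [585.3  15. ] s [101.1 211.9] a 0.1
px [316. 183.] n 10390 z 21.3 c [436.4  14.9] s [76.5 72.9] a 1.0
px [317. 352.] n 1148 z 21.1 c [438.3 -87.4] s [57.4 22.5] a 2.5
px [470. 361.] n 226 z 19.0 c [542.8 -95.3] s [ 6.7 23.3] a 49.5
px [199. 391.] n 213 z 21.1 c [ 361.3 -119.7] s [26.   7.2] a 47.6
px [310.  31.] n 6106 z 7.3 c [431.7 106.3] s [32.4 52.5] a 88.0
px [489. 146.] n 2609 z 11.2 c [535.9  33.5] s [179.1   2.2] a 89.7
px [214.  78.] n 314 z 10.2 c [378.8  81.3] s [25.6  8.3] a 78.8
px [315. 136.] n 244 z 12.2 c [435.9  51.2] s [75.4  0.3] a 1.1
px [316. 181.] n 611 z 7.2 c [436.4  22.7] s [32.2 11. ] a 1.2
px [312. 361.] n 330 z 7.2 c [ 432.6 -105.8] s [ 9.8 42.7] a 84.6
```

View pics/w3.png

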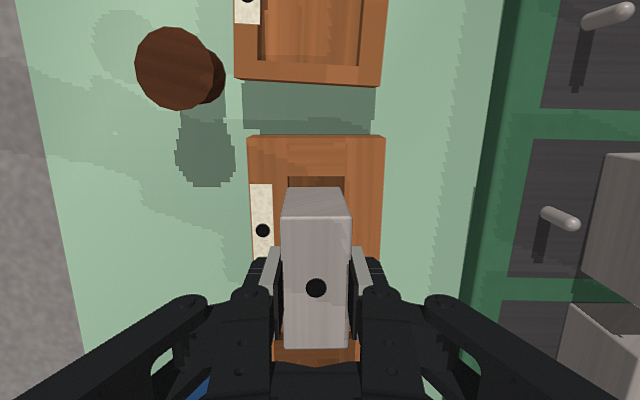

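Call:
apply_moves --plan '[{"slide":[0,0.5,0],"spin":0,"jaw":0},{"slide":[0,0.8,0],"spin":0,"jaw":0},{"slide":[0,1.0,0],"spin":0,"jaw":0},{"slide":[0,1.18,0],"spin":0,"jaw":0},{"slide":[0,1.18,0],"spin":0,"jaw":0},{"slide":[0,1.18,0],"spin":0,"jaw":0}]'

```text
t: 5.85
tcp_pos: [436.2, -2.1, 50.5]
tool_rot: [[0.017, 0.0, 1.0], [-1.0, -0.0, 0.017], [0.0, -1.0, 0.0]]
wrist_force: [-1.7, 0.4, 2.1]
finger_gap: 25.9
```

Call:
apply_moves --plan '[{"slide":[0,0,0],"spin":0,"jaw":0.72},{"slide":[0,0,0],"spin":0,"jaw":0.72},{"slide":[0,0,0],"spin":0,"jaw":0.72},{"slide":[0,0,0],"spin":0,"jaw":0.72},{"slide":[0,-1.8,0],"spin":0,"jaw":0.72},{"slide":[0,-3.6,0],"spin":0,"jaw":0.72},{"slide":[-0.39,-3.6,7.2],"spin":-0.5,"jaw":0.72},{"slide":[-0.39,-3.6,7.2],"spin":-0.5,"jaw":0.72},{"slide":[-0.39,-3.6,7.2],"spin":-0.5,"jaw":0.72},{"slide":[-0.39,-3.6,7.2],"spin":-0.5,"jaw":0.72},{"slide":[-0.39,-3.6,7.2],"spin":-0.5,"jaw":0.72},{"slide":[-0.39,-3.6,7.2],"spin":-0.5,"jaw":0.72}]'

```text
t: 7.05
tcp_pos: [615.7, 10.9, 139.2]
tool_rot: [[0.026, -0.002, 1.0], [-1.0, 0.0, 0.026], [-0.0, -1.0, -0.002]]
wrist_force: [-1.6, -0.1, 0.2]
finger_gap: 61.6
```

```bash
bash m.sh 615.6,10.7,60,1.5; python3 -c "
from h import *
im,d=cams.get_image('top');P=cloud(cams.calibration('top'),d);comps(P,50,80,60);np.save('pics/top1.npy',P)
c,P,im=wr('w4')
comps(P,60,80,60);comps(P,36,56,60)"
```

```text
t 7.0 tcp [615.7  10.9 139.2] zyaw 1.50 gap 61.6 F [-1.6 -0.1  0.2] -> slide [1.100e-02 3.167e+00 3.000e-03] spin -0.00
px [428. 104.] n 902 z 67.8 c [ 821.5 -300.1] s [98.6 99. ] a 87.3
px [345. 170.] n 684 z 71.6 c [621.7 -90.4] s [48.9 84. ] a 0.7
px [314. 170.] n 167 z 71.4 c [617.1 -10.9] s [37.6 28. ] a 2.7
px [307. 241.] n 262 z 59.7 c [437.   -5.2] s [28.1 56.7] a 0.7
px [414. 250.] n 952 z 52.3 c [ 432.2 -270.7] s [ 70.1 101. ] a 0.7
px [459. 264.] n 83 z 54.3 c [ 406.5 -381.6] s [34.5 24.9] a 15.5
cam [614.1  81.1 270.8] axis [ 0.006 -0.276 -0.961] tcp [615.3  10.9 139.9] t 7.1
px [589.  52.] n 10599 z 66.2 c [765.  110.3] s [56.2 63.3] a 89.6
px [316. 218.] n 6821 z 69.2 c [615.9  10.6] s [38.1 72.2] a 1.9
px [319. 330.] n 4590 z 69.0 c [620.7 -71.7] s [48.1 50.3] a 0.9
px [527.  57.] n 1673 z 45.3 c [748.4 109.1] s [24.3 66.6] a 22.9
px [408.  58.] n 534 z 40.9 c [670.8 109.8] s [15.1 15.4] a 52.8
px [248.  52.] n 155 z 42.0 c [571.6 110.3] s [7.6 7.4] a 0.5
px [315. 159.] n 276 z 46.7 c [614.7  46.4] s [36.9  0.7] a 2.1
px [ 70. 215.] n 2017 z 46.6 c [447.    2.7] s [25.6 65.2] a 24.9
px [393. 210.] n 377 z 40.9 c [670.4  10.7] s [15.4 14.4] a 50.2
px [252. 206.] n 116 z 41.5 c [571.1  11.2] s [7.4 7.5] a 26.6
px [320. 288.] n 914 z 46.6 c [620.3 -47.7] s [47.9  2.6] a 0.6
px [381. 331.] n 292 z 40.5 c [669.7 -88.4] s [14.7 14.4] a 68.9
px [254. 328.] n 106 z 41.0 c [570.5 -88. ] s [7.6 6.3] a 6.6
```

Call:
apply_moves --plan '[{"slide":[0,1.6,0],"spin":-0.3,"jaw":0.72},{"slide":[0,3.16,0],"spin":-0.3,"jaw":0.72},{"slide":[0,3.16,0],"spin":-0.3,"jaw":0.72},{"slide":[0,3.16,0],"spin":-0.3,"jaw":0.72},{"slide":[0,3.16,0],"spin":-0.3,"jaw":0},{"slide":[0,3.16,0],"spin":-0.3,"jaw":0},{"slide":[0,3.16,0],"spin":-0.3,"jaw":0},{"slide":[0,3.16,0],"spin":-0.3,"jaw":0},{"slide":[0,3.16,0],"spin":-0.3,"jaw":0},{"slide":[0,3.16,0],"spin":-0.3,"jaw":0},{"slide":[0,3.16,0],"spin":-0.3,"jaw":0}]' --force 110

```text
t: 8.25
tcp_pos: [617.5, 10.4, 64.8]
tool_rot: [[0.031, 0.004, 1.0], [-1.0, -0.001, 0.031], [0.001, -1.0, 0.004]]
wrist_force: [-3.7, 0.5, 10.3]
finger_gap: 35.2
```

Call:
apply_moves --plan '[{"slide":[0,-0.4,0],"spin":0,"jaw":0},{"slide":[0,-1.6,0],"spin":0,"jaw":0},{"slide":[0,-3.2,0],"spin":0,"jaw":0},{"slide":[0,-3.2,0],"spin":0,"jaw":0},{"slide":[0,-3.2,0],"spin":0,"jaw":0}]'

```text
t: 8.75
tcp_pos: [616.9, 10.6, 143.1]
tool_rot: [[0.031, 0.003, 1.0], [-1.0, -0.001, 0.031], [0.001, -1.0, 0.003]]
wrist_force: [0.5, 0.4, -4.4]
finger_gap: 35.6
```

```bash
bash m.sh 434.4,-129.9,140,2.6; python3 -c "
from h import *
c,P,im=wr('w5')
m=(P[...,2]>100)&(P[...,2]<170)
comps(P,125,160,60);comps(P,105,118,30)"
```

```text
t 8.8 tcp [616.9  10.6 143.1] zyaw 1.78 gap 35.6 F [ 0.5  0.4 -4.4] -> slide [ 5.392  0.108 -7.469] spin -0.82
cam [614.8  80.9 274. ] axis [ 0.011 -0.276 -0.961] tcp [616.9  10.6 143.1] t 8.75
px [315. 268.] n 17188 z 147.5 c [617.4  10.7] s [63.  72.8] a 1.7
px [315. 178.] n 419 z 112.0 c [616.3  46.6] s [37.2  1. ] a 1.5
```

Call:
apply_moves --plan '[{"slide":[5.39,0,-7.46],"spin":-0.8,"jaw":0},{"slide":[5.39,0,-7.46],"spin":-0.8,"jaw":0},{"slide":[5.39,0,-7.46],"spin":-0.8,"jaw":0},{"slide":[5.39,0,-7.46],"spin":-0.8,"jaw":0},{"slide":[5.39,0,-7.46],"spin":-0.8,"jaw":0},{"slide":[5.39,0,-7.46],"spin":-0.8,"jaw":0},{"slide":[5.39,1.2,-7.46],"spin":-0.8,"jaw":0},{"slide":[5.39,2.2,-7.46],"spin":-0.8,"jaw":0},{"slide":[5.39,2.2,-7.46],"spin":-0.8,"jaw":0},{"slide":[5.39,2.2,-7.46],"spin":-0.8,"jaw":0}]'

```text
t: 9.8
tcp_pos: [433.2, -128.9, 85.8]
tool_rot: [[0.045, -0.002, 0.999], [-0.999, 0.001, 0.045], [-0.001, -1.0, -0.002]]
wrist_force: [-0.3, -0.1, -2.8]
finger_gap: 35.4
```

```bash
bash m.sh 434.4,-129.9,53.8,2.6; python3 -c "
from h import *
c,P,im=wr('w6')
comps(P,80,105,60);comps(P,50,78,60);comps(P,17,30,60);comps(P,4,16,60)"
```

```text
t 9.8 tcp [ 433.2 -128.9   85.8] zyaw 2.60 gap 35.4 F [-0.3 -0.1 -2.8] -> slide [0.042 1.281 0.048] spin 0.00
cam [430.7 -58.9 216.8] axis [ 0.011 -0.274 -0.962] tcp [ 433.2 -128.9   85.8] t 9.8
px [315. 271.] n 16929 z 90.3 c [ 433.7 -128.7] s [62.7 72.3] a 2.4
px [332.  21.] n 2880 z 57.2 c [435.9 -24.8] s [28.1 16.2] a 1.1
px [315. 183.] n 1127 z 65.7 c [432. -93.] s [37.2  1. ] a 2.4
px [635. 249.] n 353 z 52.6 c [ 597.4 -120.7] s [ 3.2 22.6] a 1.0
px [331.  55.] n 10539 z 21.3 c [437.4 -30.9] s [76.4 47.9] a 1.1
px [562. 137.] n 33875 z 19.4 c [587.1 -77.3] s [154.  105.7] a 89.9
px [328.  52.] n 191 z 24.0 c [435.9 -32.6] s [26.9  0.7] a 1.0
px [317. 174.] n 6800 z 21.3 c [ 433.4 -113.3] s [76.4 72.6] a 2.4
px [192. 201.] n 5667 z 21.1 c [ 359.8 -118.4] s [51.4 50.6] a 28.7
px [305. 357.] n 760 z 26.0 c [ 432.4 -220. ] s [65.1  3. ] a 0.8
px [494. 126.] n 2668 z 10.2 c [535.3 -76.4] s [153.8   2.2] a 89.6
px [346.  53.] n 95 z 12.1 c [442.1 -32.4] s [24.6  5.4] a 14.0
px [316. 137.] n 258 z 12.3 c [431.6 -77.2] s [75.5  0.3] a 2.5
px [223. 177.] n 433 z 10.1 c [ 373.6 -108. ] s [17.  48.6] a 37.2
px [316. 169.] n 566 z 7.3 c [432.6 -96.6] s [42.2  6.1] a 2.8
px [267. 342.] n 86 z 12.2 c [ 403.5 -220.3] s [8.9 2.6] a 4.1
```

Call:
apply_moves --plan '[{"slide":[0.05,0.4,0.02],"spin":0.1,"jaw":0},{"slide":[0.05,0.7,0.02],"spin":0.1,"jaw":0},{"slide":[0.05,1.0,0.02],"spin":0.1,"jaw":0},{"slide":[0.05,1.27,0.02],"spin":0.1,"jaw":0},{"slide":[0.05,1.27,0.02],"spin":0.1,"jaw":0},{"slide":[0.05,1.27,0.02],"spin":0.1,"jaw":0}]'

```text
t: 10.45
tcp_pos: [434.1, -130.8, 54.4]
tool_rot: [[0.043, -0.0, 0.999], [-0.999, 0.0, 0.043], [-0.0, -1.0, -0.0]]
wrist_force: [-0.0, 0.1, -3.1]
finger_gap: 35.2
```

Call:
apply_moves --plan '[{"slide":[0,0.04,0],"spin":0,"jaw":0.4},{"slide":[0,0.04,0],"spin":0,"jaw":0.7},{"slide":[0,0.04,0],"spin":0,"jaw":0.85},{"slide":[0,0.04,0],"spin":0,"jaw":0.85},{"slide":[0,-1.8,0],"spin":0,"jaw":0.85},{"slide":[0,-3.5,0],"spin":0,"jaw":0.85},{"slide":[-1.35,-3.5,7.54],"spin":1.7,"jaw":0.85},{"slide":[-1.35,-3.5,7.54],"spin":1.7,"jaw":0.85},{"slide":[-1.35,-3.5,7.54],"spin":1.7,"jaw":0.85},{"slide":[-1.35,-3.5,7.54],"spin":1.7,"jaw":0.85},{"slide":[-1.35,-3.5,7.54],"spin":1.7,"jaw":0.85},{"slide":[-1.35,-3.5,7.54],"spin":1.7,"jaw":0.85}]'

```text
t: 11.65
tcp_pos: [621.1, -88.6, 141.0]
tool_rot: [[0.015, -0.002, 1.0], [-1.0, 0.0, 0.015], [-0.0, -1.0, -0.002]]
wrist_force: [-1.0, -0.0, -0.0]
finger_gap: 72.8
```

```bash
python3 -c "
from h import *
c,P,im=wr('w7')
im,d=cams.get_image('top');Q=cloud(cams.calibration('top'),d);comps(Q,50,80,60)
comps(P,60,80,60);comps(P,36,56,60);go(620.8,-88.9,60,0.8)"
```

```text
cam [620.9 -18.4 271.9] axis [ 0.002 -0.275 -0.961] tcp [621.1 -88.6 141. ] t 11.65
px [428. 104.] n 917 z 68.0 c [ 820.7 -299.3] s [99.  98.7] a 52.3
px [268. 109.] n 655 z 68.8 c [773.1 118.1] s [74.4 72.9] a 4.0
px [414. 250.] n 936 z 52.2 c [ 432.2 -270.7] s [ 70.1 100.6] a 1.0
px [359. 245.] n 415 z 59.7 c [ 436.2 -132.2] s [38.3 68.7] a 1.3
px [459. 264.] n 80 z 55.2 c [ 405.1 -379.8] s [31.7 27.6] a 19.3
px [315. 217.] n 9884 z 69.2 c [621.  -89.5] s [48.1 84.4] a 1.1
px [37. 70.] n 2512 z 46.7 c [449.3  -2.2] s [ 3.8 60.2] a 1.6
px [395.  58.] n 522 z 41.0 c [670.4  10.1] s [15.3 15.3] a 88.9
px [237.  54.] n 157 z 41.7 c [570.9  10.6] s [7.7 7.5] a 16.3
px [314. 150.] n 280 z 46.5 c [620.4 -47.5] s [46.9  0.6] a 0.7
px [384. 209.] n 373 z 40.9 c [670.  -89.1] s [15.2 14.8] a 6.7
px [243. 207.] n 113 z 41.7 c [570.4 -88.8] s [7.4 7.5] a 34.3
px [ 73. 251.] n 2383 z 46.7 c [ 449.3 -123. ] s [33.5 80.3] a 28.6
px [505. 308.] n 567 z 37.4 c [ 768.3 -167.4] s [23.7 20. ] a 35.6
t 11.8 tcp [620.5 -89.2 142.4] zyaw 0.76 gap 72.6 F [-1.5  0.1 -0.6] -> slide [-0.015  3.296  0.011] spin -0.04
```

Call:
apply_moves --plan '[{"slide":[0,1.6,0],"spin":-0.2,"jaw":0.76},{"slide":[0,3.2,0],"spin":-0.2,"jaw":0.76},{"slide":[0,3.2,0],"spin":-0.2,"jaw":0.76},{"slide":[0,3.2,0],"spin":-0.2,"jaw":0.76},{"slide":[0,3.2,0],"spin":-0.2,"jaw":0},{"slide":[0,3.2,0],"spin":-0.2,"jaw":0},{"slide":[0,3.2,0],"spin":-0.2,"jaw":0},{"slide":[0,3.2,0],"spin":-0.2,"jaw":0},{"slide":[0,3.2,0],"spin":-0.2,"jaw":0},{"slide":[0,3.2,0],"spin":-0.2,"jaw":0}]' --force 120

```text
t: 12.75
tcp_pos: [622.6, -89.8, 66.1]
tool_rot: [[0.017, 0.004, 1.0], [-1.0, -0.002, 0.017], [0.002, -1.0, 0.004]]
wrist_force: [-4.4, 1.0, 10.2]
finger_gap: 44.8
```

Call:
apply_moves --plan '[{"slide":[0,-0.4,0],"spin":0,"jaw":0},{"slide":[0,-1.6,0],"spin":0,"jaw":0},{"slide":[0,-3.2,0],"spin":0,"jaw":0},{"slide":[0,-3.2,0],"spin":0,"jaw":0},{"slide":[0,-3.2,0],"spin":0,"jaw":0}]'

```text
t: 13.25
tcp_pos: [622.0, -89.3, 143.8]
tool_rot: [[0.017, 0.003, 1.0], [-1.0, -0.001, 0.017], [0.001, -1.0, 0.003]]
wrist_force: [-0.3, 0.6, -5.6]
finger_gap: 44.6
```

```bash
bash m.sh 432.7,132.4,143,-2.2; python3 -c "
from h import *
c,P,im=wr('w8')
comps(P,125,160,60);comps(P,105,118,30)"
```

```text
t 13.2 tcp [622.  -89.3 143.8] zyaw 0.98 gap 44.6 F [-0.3  0.6 -5.6] -> slide [-8.997e+00  1.000e-03 -7.419e+00] spin 3.18
cam [620.9 -19.  274.6] axis [ 0.007 -0.277 -0.961] tcp [622.  -89.3 143.8] t 13.25
px [315. 264.] n 23698 z 146.9 c [622.4 -88.9] s [72.4 84.4] a 0.8
px [315. 165.] n 468 z 112.1 c [621.8 -47.2] s [47.1  0.9] a 0.9
```

Call:
apply_moves --plan '[{"slide":[-9.0,0,-7.42],"spin":3.2,"jaw":0},{"slide":[-9.0,0,-7.42],"spin":3.2,"jaw":0},{"slide":[-9.0,0,-7.42],"spin":3.2,"jaw":0},{"slide":[-9.0,0,-7.42],"spin":3.2,"jaw":0},{"slide":[-9.0,0,-7.42],"spin":3.2,"jaw":0},{"slide":[-9.0,0,-7.42],"spin":3.2,"jaw":0},{"slide":[-9.0,0,-7.42],"spin":3.2,"jaw":0},{"slide":[-9.0,0,-7.42],"spin":3.2,"jaw":0},{"slide":[-9.0,1.2,-7.42],"spin":3.2,"jaw":0},{"slide":[-9.0,2.2,-7.42],"spin":3.2,"jaw":0},{"slide":[-9.0,2.2,-7.42],"spin":3.2,"jaw":0},{"slide":[-9.0,2.2,-7.42],"spin":3.2,"jaw":0}]'

```text
t: 14.5
tcp_pos: [431.6, 132.1, 86.7]
tool_rot: [[-0.04, -0.002, 0.999], [-0.999, -0.0, -0.04], [0.0, -1.0, -0.002]]
wrist_force: [1.2, 0.3, -4.8]
finger_gap: 44.9
```

```bash
python3 -c "
from h import *
c,P,im=wr('w9')
comps(P,80,105,60);comps(P,50,78,60);comps(P,17,30,60);comps(P,4,16,60)"; bash m.sh 432.7,132.4,54.6,-2.2;
```

```text
cam [435.1 202.4 217.6] axis [-0.013 -0.276 -0.961] tcp [431.6 132.1  86.7] t 14.5
px [315. 267.] n 23371 z 89.9 c [432.2 132.6] s [84.1 72.7] a 87.8
px [315. 169.] n 1169 z 65.8 c [433.7 174.3] s [ 0.8 47.1] a 87.8
px [320. 154.] n 3565 z 21.2 c [433.5 151.5] s [68.8 76.3] a 87.8
px [570. 251.] n 31984 z 19.3 c [587.3  80.8] s [101.8 206.6] a 12.1
px [374. 347.] n 260 z 21.0 c [468.7  42.4] s [20.6  7.7] a 87.7
px [500. 367.] n 165 z 19.2 c [556.3  21.5] s [ 5.5 24.2] a 41.4
px [267.  17.] n 3711 z 11.2 c [419.7 244.9] s [24.2 76.6] a 88.9
px [321. 133.] n 222 z 11.3 c [434.6 185.8] s [ 0.3 75.6] a 87.8
px [498. 202.] n 1806 z 10.3 c [556.  144.8] s [140.4  68.8] a 49.1
px [317. 155.] n 887 z 7.2 c [434.2 172.3] s [ 6.9 52.4] a 87.7
px [215. 274.] n 164 z 9.6 c [362.2  95.5] s [15.3  3.5] a 25.4
px [461. 395.] n 70 z 8.6 c [535.6 -12.3] s [ 1.3 13.8] a 0.8
t 14.6 tcp [432.4 132.3  87.7] zyaw -2.28 gap 45.0 F [-0.1  0.1 -5.1] -> slide [-0.006  1.325  0.013] spin -0.08
```

Call:
apply_moves --plan '[{"slide":[-0.01,0.4,0],"spin":0,"jaw":0},{"slide":[-0.01,0.7,0],"spin":0,"jaw":0},{"slide":[-0.01,1.0,0],"spin":0,"jaw":0},{"slide":[-0.01,1.32,0],"spin":0,"jaw":0},{"slide":[-0.01,1.32,0],"spin":0,"jaw":0},{"slide":[-0.01,1.32,0],"spin":0,"jaw":0}]'

```text
t: 15.15
tcp_pos: [431.9, 133.1, 54.1]
tool_rot: [[-0.039, 0.0, 0.999], [-0.999, -0.0, -0.039], [-0.0, -1.0, 0.0]]
wrist_force: [-2.1, 1.2, 0.3]
finger_gap: 44.7
```

Call:
apply_moves --plan '[{"slide":[0,0.0,0],"spin":0,"jaw":0.4},{"slide":[0,0.0,0],"spin":0,"jaw":0.8},{"slide":[0,0.0,0],"spin":0,"jaw":0.8},{"slide":[0,0.0,0],"spin":0,"jaw":0.8},{"slide":[0,-1.8,0],"spin":0,"jaw":0.8},{"slide":[0,-3.6,0],"spin":0,"jaw":0.8},{"slide":[-1,-5.5,0],"spin":-8.5,"jaw":0.6},{"slide":[-2.5,-6.5,0],"spin":-17,"jaw":0.6},{"slide":[-4.3,-6.5,0],"spin":-25.5,"jaw":0.6},{"slide":[-6.33,-6.5,0],"spin":-34,"jaw":0.6},{"slide":[-6.33,-6.5,0],"spin":-42.5,"jaw":0.6},{"slide":[-6.33,-6.5,0],"spin":-51,"jaw":0.6}]' --force 90

```text
t: 16.35
tcp_pos: [437.5, 292.7, 216.1]
tool_rot: [[0.758, -0.001, 0.652], [-0.652, -0.0, 0.758], [-0.0, -1.0, -0.001]]
wrist_force: [0.5, -0.3, 0.9]
finger_gap: 51.1
```

Call:
apply_moves --plan '[{"slide":[0,0,0],"spin":-60,"jaw":0.5},{"slide":[0,0,0],"spin":-60,"jaw":0.5},{"slide":[0,0,0],"spin":-60,"jaw":0.5},{"slide":[0,0,0],"spin":-60,"jaw":0.5},{"slide":[0,0,0],"spin":-60,"jaw":0.5},{"slide":[0,0,0],"spin":-60,"jaw":0.5},{"slide":[0,0,0],"spin":-60,"jaw":0.5},{"slide":[0,0,0],"spin":-60,"jaw":0.5},{"slide":[0,0,0],"spin":-60,"jaw":0.5}]'

```text
t: 17.25
tcp_pos: [438.0, 291.2, 216.5]
tool_rot: [[0.948, 0.0, -0.318], [0.318, -0.0, 0.948], [0.0, -1.0, -0.0]]
wrist_force: [0.1, 0.3, -0.3]
finger_gap: 42.7
```

```bash
python3 -c "
from h import *
print(bot.tip_extent,[a for a in dir(bot) if a[0]!='_'])
c,P,im=wr('w10')
comps(P,50,80,60);comps(P,34,56,60);comps(P,8,16,60);go(437.5,291.3,32)
im,d=cams.get_image('top');Q=cloud(cams.calibration('top'),d);print('top');comps(Q,50,80,60);comps(Q,36,50,60)"
```

```text
11.0 ['MotionError', 'tip_extent']
cam [371.9 269.  347.3] axis [ 0.262  0.089 -0.961] tcp [438.  291.2 216.5] t 17.25
px [ 4. 79.] n 359 z 54.7 c [433.5  27.1] s [27.8  7.9] a 13.9
px [136. 120.] n 6320 z 57.1 c [431.9 133.7] s [84.6 48.2] a 87.8
px [102.  23.] n 1625 z 35.2 c [368.   83.8] s [35.2 38.3] a 18.1
px [14. 80.] n 817 z 45.4 c [430.7  23.8] s [33.9 17.1] a 33.0
px [170. 116.] n 828 z 45.7 c [414.6 145.1] s [94.8 41.2] a 57.5
px [316. 183.] n 817 z 43.0 c [438.2 292.1] s [50. 13.] a 18.3
px [ 96. 251.] n 85 z 40.5 c [569.8 111.9] s [7.6 6.8] a 46.7
px [298. 334.] n 658 z 42.8 c [597.3 325.2] s [14.1 50.3] a 85.9
px [ 82. 334.] n 206 z 39.7 c [668.9 111.3] s [15.4 12.6] a 60.1
px [129.  33.] n 211 z 12.2 c [367.3  91.7] s [28.3 14.1] a 0.2
px [71. 92.] n 485 z 12.2 c [435.5  51.3] s [76.   2.7] a 1.4
px [213. 138.] n 160 z 12.1 c [434.4 185.9] s [ 1.4 75.9] a 88.5
px [316. 171.] n 9219 z 11.4 c [438.9 292.2] s [129.9  80.1] a 18.6
px [105. 214.] n 805 z 11.9 c [543.5  99.7] s [201.2  75.4] a 65.3
px [302. 310.] n 5884 z 11.3 c [597.7 325.6] s [ 80.3 131.3] a 85.3
px [  4. 
[... 392 characters left out ...]
z 59.5 c [436.7  -3.9] s [27.9 59.2] a 0.7
px [414. 251.] n 943 z 52.3 c [ 432.  -270.6] s [ 69.9 100.7] a 1.3
px [358. 245.] n 451 z 59.8 c [ 436.4 -131.8] s [38.3 69.4] a 1.9
px [459. 264.] n 77 z 55.3 c [ 408.3 -379.4] s [31.4 23.4] a 11.4
px [142.  77.] n 756 z 42.7 c [852.5 466.1] s [94.3 67.9] a 0.6
px [420. 117.] n 111 z 42.6 c [ 790.1 -283.8] s [95.8 35.5] a 63.0
px [183. 171.] n 123 z 44.9 c [599.5 323.9] s [16.  50.2] a 83.9
px [427. 187.] n 121 z 45.4 c [ 595.7 -301.1] s [49.7 15. ] a 16.0
px [188. 233.] n 128 z 44.8 c [439.8 290.3] s [49.3 14.1] a 17.9
px [457. 266.] n 232 z 47.3 c [ 406.6 -382.7] s [48.5 50.6] a 3.3
px [269. 267.] n 145 z 37.9 c [369.7  82.5] s [34.2 34.7] a 3.7
```

View pics/w10.png

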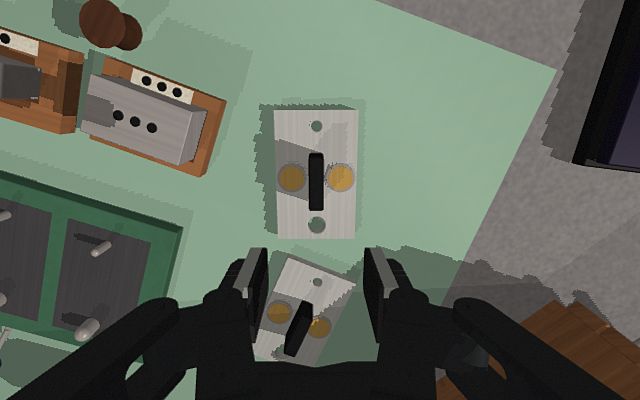

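P1 rib at px (316,183) is centred between the pads. The blocks in the left and middle trays are seated, and the wide hole is at tool +x. I'll grip P1.

Call:
apply_moves --plan '[{"slide":[0.04,2,0.03],"spin":0.2,"jaw":0.5},{"slide":[0.04,4,0.03],"spin":0.2,"jaw":0.5},{"slide":[0.04,5.8,0.03],"spin":0.2,"jaw":0.5},{"slide":[0.04,6.8,0.03],"spin":0.2,"jaw":0.5},{"slide":[0.04,7.4,0.03],"spin":0.2,"jaw":0.5},{"slide":[0.04,7.4,0.03],"spin":0.2,"jaw":0.5},{"slide":[0.04,7.4,0.03],"spin":0.2,"jaw":0.5}]' --force 90

```text
t: 18.05
tcp_pos: [439.4, 292.5, 32.8]
tool_rot: [[0.948, 0.001, -0.318], [0.318, 0.0, 0.948], [0.002, -1.0, -0.0]]
wrist_force: [-0.1, 0.3, 0.5]
finger_gap: 42.9
```

Call:
apply_moves --plan '[{"slide":[0,0,0],"spin":0,"jaw":0},{"slide":[0,0,0],"spin":0,"jaw":0},{"slide":[0,0,0],"spin":0,"jaw":0},{"slide":[0,0,0],"spin":0,"jaw":0},{"slide":[0,0,0],"spin":0,"jaw":0},{"slide":[0,0,0],"spin":0,"jaw":0},{"slide":[0,-0.2,0],"spin":0,"jaw":0},{"slide":[0,-1.2,0],"spin":0,"jaw":0},{"slide":[0,-2.4,0],"spin":0,"jaw":0},{"slide":[0,-3.6,0],"spin":0,"jaw":0},{"slide":[0,-3.6,0],"spin":0,"jaw":0},{"slide":[0,-3.6,0],"spin":0,"jaw":0}]' --force 90

```text
t: 19.25
tcp_pos: [438.9, 292.3, 121.7]
tool_rot: [[0.948, 0.001, -0.319], [0.319, 0.0, 0.948], [0.001, -1.0, -0.0]]
wrist_force: [-0.1, 0.4, -4.1]
finger_gap: 12.1
```

```bash
python3 -c "
from h import *
c,P,im=wr('w11')
comps(P,120,150,60);comps(P,70,110,60);go(620.8,11,122,89.6)"
```

```text
cam [372.7 270.  252.5] axis [ 0.263  0.089 -0.961] tcp [438.9 292.3 121.7] t 19.25
px [316. 277.] n 6761 z 131.7 c [435.7 293.3] s [49.6 36.1] a 43.3
px [316. 187.] n 25677 z 99.7 c [420.  286.1] s [93.2 80.6] a 18.6
px [316. 350.] n 1229 z 99.0 c [490.7 310. ] s [18.8 25.1] a 17.7
t 19.3 tcp [438.1 292.  120.5] zyaw 108.57 gap 12.4 F [-0.6 -0.  -4.1] -> slide [  3.346  -0.063 -12.983] spin 18.97
```

Call:
apply_moves --plan '[{"slide":[3.35,0,-12.98],"spin":19,"jaw":0},{"slide":[3.35,0,-12.98],"spin":19,"jaw":0},{"slide":[3.35,0,-12.98],"spin":19,"jaw":0},{"slide":[3.35,0,-12.98],"spin":19,"jaw":0},{"slide":[3.35,0,-12.98],"spin":19,"jaw":0},{"slide":[3.35,0,-12.98],"spin":19,"jaw":0},{"slide":[3.35,0,-12.98],"spin":19,"jaw":0},{"slide":[3.35,0.6,-12.98],"spin":19,"jaw":0},{"slide":[3.35,1.0,-12.98],"spin":19,"jaw":0},{"slide":[3.35,1.0,-12.98],"spin":19,"jaw":0},{"slide":[3.35,1.0,-12.98],"spin":19,"jaw":0},{"slide":[3.35,1.0,-12.98],"spin":19,"jaw":0}]'

```text
t: 20.5
tcp_pos: [621.2, 12.2, 96.9]
tool_rot: [[1.0, 0.0, 0.006], [-0.006, -0.0, 1.0], [0.0, -1.0, -0.0]]
wrist_force: [0.2, 0.0, -3.2]
finger_gap: 12.3
```

```bash
python3 -c "
from h import *
c,P,im=wr('w12')
comps(P,100,130,60);comps(P,60,98,60);comps(P,35,47,30);comps(P,17,25,60);go(620.8,11,90,89.6)"
```

```text
cam [551.5  12.8 227.8] axis [ 0.277 -0.001 -0.961] tcp [621.2  12.2  96.9] t 20.5
px [316. 280.] n 6834 z 107.0 c [619.4  12.6] s [42.6 43.9] a 46.5
px [242. 304.] n 95 z 128.3 c [614.4 -12.2] s [1.5 6.1] a 3.0
px [389. 304.] n 101 z 128.4 c [614.9  37. ] s [1.5 6. ] a 1.9
px [315. 188.] n 26393 z 75.0 c [601.3  12.6] s [80.4 93.2] a 89.7
px [316. 350.] n 1231 z 74.1 c [676.6  12.4] s [25.5 18.3] a 86.2
px [128. 140.] n 239 z 41.3 c [569.9 -88.5] s [7.7 7.5] a 20.1
px [495. 140.] n 243 z 41.3 c [571.1 110. ] s [8.  7.7] a 8.8
px [312. 141.] n 132 z 42.2 c [570.9  10.7] s [7.  6.5] a 89.2
px [153. 300.] n 517 z 40.2 c [668.8 -89. ] s [15.5 14.4] a 71.5
px [471. 300.] n 516 z 40.5 c [670.  109.3] s [14.6 15.5] a 47.4
px [311. 182.] n 88249 z 19.4 c [620.6  10.6] s [331.1 169.6] a 89.7
px [318. 147.] n 170 z 19.6 c [576.2  13.6] s [ 8.5 11.6] a 33.4
t 20.6 tcp [621.5  12.   97.2] zyaw 89.64 gap 12.2 F [-0.9  0.7 -4.1] -> slide [-0.027  0.288 -0.042] spin 0.04
```

View pics/w12.png

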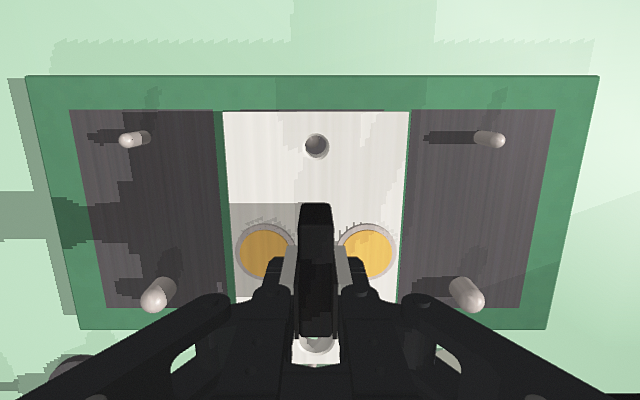

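The plate hangs squarely over nest 2, with its slim hole at px (317,146) and the slim dowel's tip visible in it. I'll correct about 1.8 mm in y and measure hole against dowel.

Call:
apply_moves --plan '[{"slide":[0.03,0.3,-0.07],"spin":0,"jaw":0},{"slide":[0.03,0.55,-0.07],"spin":0,"jaw":0},{"slide":[0.03,0.55,-0.07],"spin":0,"jaw":0},{"slide":[0.03,0.55,-0.07],"spin":0,"jaw":0}]'

```text
t: 20.95
tcp_pos: [621.8, 9.6, 82.3]
tool_rot: [[1.0, -0.001, 0.007], [-0.007, 0.0, 1.0], [-0.001, -1.0, 0.0]]
wrist_force: [0.5, -0.1, -3.9]
finger_gap: 12.5
```

```bash
cat >>h.py <<'E'
def hole(c,P,zt):
    "slim-hole rim of the held plate (top at about zt), and steel seen inside it"
    m=(abs(P[...,2]-zt)<3.5).astype(np.uint8);zz=np.median(P[...,2][m>0])
    ct,h=cv2.findContours(m,cv2.RETR_CCOMP,cv2.CHAIN_APPROX_NONE)
    print("plate top %.1f"%zz);
    for k,q in enumerate(ct):
        if h[0,k,3]>=0 and cv2.contourArea(q)>120:
            (u,v),(a,b),_=cv2.fitEllipse(q);i=np.zeros_like(m);cv2.drawContours(i,[q],-1,1,-1)
            Q=P[(i>0)&(P[...,2]>36)&(P[...,2]<zz-4)]
            print("hole px",round(u,1),round(v,1),"w",np.round(ray(c,u,v,zz),1),"d",np.round([a,b],1),"steel n",len(Q),np.round(Q.mean(0),1) if len(Q) else "")
    comps(P,zz-3,zz+3,500)
E
python3 -c "
from h import *
s=observe();c,P,im=wr('w13');hole(c,P,s['tcp_pos'][2]-22)
comps(P,35,47,30);comps(P,17,23,3000)
go(622.1,10.2,60,89.6)"
```

```text
cam [552.2  10.2 213.2] axis [ 0.275 -0.001 -0.961] tcp [621.8   9.6  82.3] t 20.95
plate top 60.3
hole px 315.5 145.7 w [570.   10.2  60.3] d [22.5 22.9] steel n 261 [571.3  10.6  44.7]
px [315. 181.] n 22976 z 60.3 c [601.9  10. ] s [80.8 92.9] a 89.4
px [316. 354.] n 880 z 59.7 c [678.2   9.6] s [25.2 16.4] a 88.8
px [515. 141.] n 290 z 41.5 c [570.9 110.1] s [7.6 7.5] a 3.5
px [118. 142.] n 287 z 41.3 c [569.9 -88.5] s [7.5 7.7] a 70.7
px [316. 142.] n 192 z 42.1 c [570.6  10.6] s [7.7 7.2] a 55.4
px [487. 313.] n 597 z 40.4 c [669.8 109.5] s [15.2 14.2] a 76.5
px [146. 313.] n 556 z 40.5 c [668.  -88.8] s [13.2 14.1] a 15.8
px [317. 184.] n 101282 z 19.4 c [620.7  10.4] s [331.2 170.1] a 89.7
t 21.0 tcp [622.1   9.5  82.7] zyaw 89.57 gap 12.1 F [-0.4  0.4 -2.3] -> slide [0.001 0.907 0.028] spin -0.03
```

Call:
apply_moves --plan '[{"slide":[0.02,0.3,0.02],"spin":-0.3,"jaw":0},{"slide":[0.02,0.5,0.02],"spin":-0.3,"jaw":0},{"slide":[0.02,0.6,0.02],"spin":-0.3,"jaw":0},{"slide":[0.02,0.7,0.02],"spin":-0.3,"jaw":0},{"slide":[0.02,0.8,0.02],"spin":-0.3,"jaw":0},{"slide":[0.02,0.9,0.02],"spin":-0.3,"jaw":0},{"slide":[0.02,1.0,0.02],"spin":-0.3,"jaw":0},{"slide":[0.02,1.1,0.02],"spin":-0.3,"jaw":0},{"slide":[0.02,1.2,0.02],"spin":-0.3,"jaw":0},{"slide":[0.02,1.25,0.02],"spin":-0.3,"jaw":0},{"slide":[0.02,1.25,0.02],"spin":-0.3,"jaw":0},{"slide":[0.02,1.25,0.02],"spin":-0.3,"jaw":0}]'

```text
t: 22.2
tcp_pos: [622.8, 9.9, 53.4]
tool_rot: [[1.0, 0.001, 0.002], [-0.002, -0.001, 1.0], [0.001, -1.0, -0.001]]
wrist_force: [-8.8, 0.7, 12.2]
finger_gap: 12.4
```

Call:
apply_moves --plan '[{"slide":[0,0,0],"spin":0,"jaw":0.45},{"slide":[0,0,0],"spin":0,"jaw":0.45},{"slide":[0,0,0],"spin":0,"jaw":0.45},{"slide":[0,-0.4,0],"spin":0,"jaw":0.45},{"slide":[0,-2,0],"spin":0,"jaw":0.45},{"slide":[0,-4,0],"spin":0,"jaw":0.45},{"slide":[0,-6.4,0],"spin":0,"jaw":0.45},{"slide":[0,-6.4,0],"spin":0,"jaw":0.45},{"slide":[0,-6.4,0],"spin":0,"jaw":0.45}]'

```text
t: 23.1
tcp_pos: [624.1, 9.7, 214.9]
tool_rot: [[1.0, 0.005, 0.002], [-0.002, -0.001, 1.0], [0.005, -1.0, -0.001]]
wrist_force: [0.2, 0.4, -1.4]
finger_gap: 38.5
```

```bash
python3 -c "
from h import *
c,P,im=wr('w14')
comps(P,26,36,60);comps(P,36,50,60);comps(P,56,70,60);go(597.5,325.4,212,85)
im,d=cams.get_image('top');Q=cloud(cams.calibration('top'),d);print('top');comps(Q,37,50,60)"
```

```text
cam [553.7  10.1 345.4] axis [ 0.281 -0.001 -0.96 ] tcp [624.1   9.7 214.9] t 23.1
px [316. 171.] n 10532 z 31.4 c [621.7  10.4] s [ 80.3 130.3] a 89.8
px [217. 222.] n 76 z 31.0 c [665.6 -86. ] s [15.   5.3] a 50.0
px [415. 222.] n 75 z 31.7 c [666.8 106.6] s [ 6. 15.] a 41.4
px [426. 288.] n 150 z 30.7 c [740.  127.6] s [42.7  8.3] a 75.9
px [ 49. 327.] n 736 z 31.0 c [ 783.5 -282.6] s [88.3 26.3] a 64.8
px [201. 121.] n 77 z 41.7 c [569.9 -88.4] s [7.1 7. ] a 43.9
px [316. 122.] n 69 z 42.0 c [570.3  10.6] s [6.9 7.6] a 90.0
px [431. 122.] n 79 z 41.9 c [570.9 110.2] s [6.8 7.3] a 4.2
px [211. 229.] n 207 z 40.8 c [669.4 -89. ] s [15.4 13.8] a 36.2
px [316. 229.] n 203 z 40.8 c [669.6  10.4] s [14.5 15.3] a 0.0
px [421. 229.] n 206 z 41.0 c [670.5 109.4] s [13.6 14.6] a 86.6
px [431. 294.] n 186 z 42.6 c [738.1 127.4] s [32.5  4.8] a 75.8
px [ 41. 335.] n 1072 z 43.3 c [ 783.7 -278.5] s [79.3 21.2] a 59.8
px [316. 184.] n 977 z 63.0 c [620.6  10.6] s [13.9 49. ] a 89.7
px [435. 302.] n 115 z 60.8 c [734.9 121.9] s [22.9  2.8] a 85.0
px [ 25. 356.] n 1233 z 62.3 c [ 791.8 -276.4] s [57.4 18.8] a 44.4
t 23.1 tcp [623.1   9.9 212.2] zyaw 89.87 gap 38.3 F [-0.3  0.1 -1.3] -> slide [-1.0520e+00  2.0000e-03  1.2617e+01] spin 4.87
top
px [142.  77.] n 741 z 42.7 c [852.3 466.2] s [95.5 67.2] a 0.4
px [419. 116.] n 105 z 43.5 c [ 793.5 -280.3] s [94.9 35.1] a 55.6
px [183. 170.] n 111 z 45.3 c [599.9 323.6] s [15.6 50.8] a 86.1
px [427. 187.] n 121 z 45.5 c [ 596.2 -301.7] s [49.4 15.4] a 15.5
px [458. 265.] n 248 z 47.4 c [ 406.8 -383.5] s [48.7 51.5] a 3.3
```

Call:
apply_moves --plan '[{"slide":[-1.05,0,12.62],"spin":4.8,"jaw":0.5},{"slide":[-1.05,0,12.62],"spin":4.8,"jaw":0.5},{"slide":[-1.05,0,12.62],"spin":4.8,"jaw":0.5},{"slide":[-1.05,0,12.62],"spin":4.8,"jaw":0.5},{"slide":[-1.05,0,12.62],"spin":4.8,"jaw":0.5},{"slide":[-1.05,0,12.62],"spin":4.8,"jaw":0.5},{"slide":[-1.05,0,12.62],"spin":4.8,"jaw":0.5},{"slide":[-1.05,0,12.62],"spin":4.8,"jaw":0.5},{"slide":[-1.05,0,12.62],"spin":4.8,"jaw":0.5}]'

```text
t: 24.1
tcp_pos: [596.5, 324.9, 209.6]
tool_rot: [[0.996, -0.002, 0.086], [-0.086, -0.001, 0.996], [-0.002, -1.0, -0.002]]
wrist_force: [-0.9, -0.8, 0.5]
finger_gap: 42.6
```

```bash
python3 -c "
from h import *
c,P,im=wr('w15')
comps(P,34,56,60);comps(P,8,16,600);go(597.5,325.4,32,85)"
```

```text
cam [527.4 331.1 340.7] axis [ 0.273 -0.024 -0.962] tcp [596.5 324.9 209.6] t 24.1
px [75. 25.] n 1184 z 45.5 c [455.3 136.3] s [22.7 86.5] a 13.3
px [316. 185.] n 854 z 43.1 c [597.6 325.9] s [13.3 49.5] a 84.9
px [ 75. 177.] n 106 z 40.4 c [571.2 111.7] s [7.3 7.6] a 27.9
px [ 15. 236.] n 226 z 34.6 c [622.5  35.4] s [19.1 23.2] a 5.6
px [103. 276.] n 229 z 39.9 c [670.5 112.1] s [15.6 13.2] a 14.5
px [  6. 284.] n 187 z 38.8 c [670.1  14.4] s [15.8 10.3] a 1.6
px [494. 365.] n 86 z 38.4 c [806.1 497.1] s [14.1  8.1] a 45.1
px [447. 388.] n 537 z 39.8 c [829.3 450.3] s [40.8 27.7] a 8.8
px [316. 173.] n 9538 z 11.4 c [598.1 325.6] s [ 80.2 130. ] a 85.1
px [167. 208.] n 603 z 12.0 c [620.9 175.6] s [  2.3 167.8] a 89.8
t 24.1 tcp [596.9 324.3 210.1] zyaw 85.02 gap 42.6 F [ 0.7 -0.4  0.4] -> slide [0.032 7.125 0.055] spin 0.02
```

Call:
apply_moves --plan '[{"slide":[0.04,2,0.04],"spin":0,"jaw":0.5},{"slide":[0.04,4,0.04],"spin":0,"jaw":0.5},{"slide":[0.04,5.6,0.04],"spin":0,"jaw":0.5},{"slide":[0.04,6.6,0.04],"spin":0,"jaw":0.5},{"slide":[0.04,7.12,0.04],"spin":0,"jaw":0.5},{"slide":[0.04,7.12,0.04],"spin":0,"jaw":0.5},{"slide":[0.04,7.12,0.04],"spin":0,"jaw":0.5}]' --force 90

```text
t: 24.85
tcp_pos: [599.2, 326.0, 35.1]
tool_rot: [[0.996, 0.002, 0.087], [-0.087, 0.0, 0.996], [0.002, -1.0, 0.001]]
wrist_force: [0.4, 0.1, 1.0]
finger_gap: 42.8
```

Call:
apply_moves --plan '[{"slide":[0,0,0],"spin":0,"jaw":0},{"slide":[0,0,0],"spin":0,"jaw":0},{"slide":[0,0,0],"spin":0,"jaw":0},{"slide":[0,0,0],"spin":0,"jaw":0},{"slide":[0,0,0],"spin":0,"jaw":0},{"slide":[0,0,0],"spin":0,"jaw":0},{"slide":[0,-0.2,0],"spin":0,"jaw":0},{"slide":[0,-1.2,0],"spin":0,"jaw":0},{"slide":[0,-2.4,0],"spin":0,"jaw":0},{"slide":[0,-2.8,0],"spin":0,"jaw":0},{"slide":[0,-2.8,0],"spin":0,"jaw":0},{"slide":[0,-2.8,0],"spin":0,"jaw":0}]' --force 90

```text
t: 26.05
tcp_pos: [597.6, 326.4, 102.1]
tool_rot: [[0.996, -0.001, 0.086], [-0.086, -0.0, 0.996], [-0.001, -1.0, -0.001]]
wrist_force: [-1.0, -0.5, -3.9]
finger_gap: 11.8
```

```bash
bash m.sh 622,110,102,89.7
```

```text
t 26.1 tcp [597.6 326.4 102.1] zyaw 85.08 gap 11.8 F [-1.  -0.5 -3.9] -> slide [ 1.714e+00  6.000e-03 -8.539e+00] spin -4.62
```

Call:
apply_moves --plan '[{"slide":[1.7,0,-8.53],"spin":-4.6,"jaw":0},{"slide":[1.7,0,-8.53],"spin":-4.6,"jaw":0},{"slide":[1.7,0,-8.53],"spin":-4.6,"jaw":0},{"slide":[1.7,0,-8.53],"spin":-4.6,"jaw":0},{"slide":[1.7,0,-8.53],"spin":-4.6,"jaw":0},{"slide":[1.7,0.3,-8.53],"spin":-4.6,"jaw":0},{"slide":[1.7,0.6,-8.53],"spin":-4.6,"jaw":0},{"slide":[1.7,0.6,-8.53],"spin":-4.6,"jaw":0},{"slide":[1.7,0.6,-8.53],"spin":-4.6,"jaw":0},{"slide":[1.7,0.6,-8.53],"spin":-4.6,"jaw":0}]'

```text
t: 27.05
tcp_pos: [622.1, 111.5, 88.5]
tool_rot: [[1.0, 0.0, 0.004], [-0.004, -0.0, 1.0], [0.0, -1.0, -0.0]]
wrist_force: [0.3, -0.6, -2.5]
finger_gap: 11.8
```

```bash
python3 -c "
from h import *
s=observe();c,P,im=wr('w16');hole(c,P,s['tcp_pos'][2]-22)
comps(P,35,47,30)
go(622,110,60,89.7)"
```

```text
cam [552.4 111.8 219.3] axis [ 0.276 -0.    -0.961] tcp [622.1 111.5  88.5] t 27.05
plate top 64.2
hole px 315.2 146.1 w [570.7 111.8  64.2] d [23.5 24.3] steel n 225 [572.  111.2  45.7]
px [315. 181.] n 22466 z 64.2 c [603.1 111.9] s [80.8 94.4] a 89.8
px [110. 247.] n 2656 z 63.0 c [621.1  10.6] s [50.1 15.2] a 0.0
px [315. 352.] n 790 z 63.7 c [679.4 111.5] s [25.4 14.9] a 89.4
px [121. 141.] n 270 z 41.3 c [570.5  11.4] s [7.6 7.6] a 61.7
px [313. 142.] n 165 z 42.0 c [571.4 110.9] s [6.6 7.8] a 29.2
px [142. 227.] n 1073 z 41.3 c [619.7  16.8] s [50.6 12.1] a 12.9
px [148. 308.] n 557 z 40.3 c [669.4  11.3] s [15.2 14.2] a 27.7
t 27.1 tcp [622.2 111.3  88.7] zyaw 89.75 gap 12.2 F [ 0.8  0.5 -4. ] -> slide [-0.01   1.149 -0.052] spin 0.05
```

Call:
apply_moves --plan '[{"slide":[0.025,0.3,-0.036],"spin":0,"jaw":0},{"slide":[0.025,0.5,-0.036],"spin":0,"jaw":0},{"slide":[0.025,0.7,-0.036],"spin":0,"jaw":0},{"slide":[0.025,0.8,-0.036],"spin":0,"jaw":0},{"slide":[0.025,0.9,-0.036],"spin":0,"jaw":0},{"slide":[0.025,1.0,-0.036],"spin":0,"jaw":0},{"slide":[0.025,1.1,-0.036],"spin":0,"jaw":0},{"slide":[0.025,1.2,-0.036],"spin":0,"jaw":0},{"slide":[0.025,1.3,-0.036],"spin":0,"jaw":0},{"slide":[0.025,1.4,-0.036],"spin":0,"jaw":0},{"slide":[0.025,1.42,-0.036],"spin":0,"jaw":0},{"slide":[0.025,1.42,-0.036],"spin":0,"jaw":0}]'

```text
t: 28.3
tcp_pos: [622.9, 109.5, 55.6]
tool_rot: [[1.0, 0.001, 0.006], [-0.006, -0.0, 1.0], [0.001, -1.0, -0.0]]
wrist_force: [-11.6, -1.3, 17.0]
finger_gap: 11.9
```

Call:
apply_moves --plan '[{"slide":[0,0,0],"spin":0,"jaw":0.45},{"slide":[0,0,0],"spin":0,"jaw":0.45},{"slide":[0,0,0],"spin":0,"jaw":0.45},{"slide":[0,-0.4,0],"spin":0,"jaw":0.45},{"slide":[0,-2,0],"spin":0,"jaw":0.45},{"slide":[0,-4,0],"spin":0,"jaw":0.45},{"slide":[0,-6.4,0],"spin":0,"jaw":0.45},{"slide":[0,-6.4,0],"spin":0,"jaw":0.45},{"slide":[0,-6.4,0],"spin":0,"jaw":0.45}]'

```text
t: 29.2
tcp_pos: [624.3, 109.5, 216.4]
tool_rot: [[1.0, 0.005, 0.006], [-0.006, -0.0, 1.0], [0.005, -1.0, -0.0]]
wrist_force: [0.6, -0.0, -0.8]
finger_gap: 38.0
```

```bash
python3 -c "
from h import *
c,P,im=wr('w17')
comps(P,26,36,600);comps(P,36,50,60);comps(P,56,70,300);go(594,-301.5,215,106)
im,d=cams.get_image('top');Q=cloud(cams.calibration('top'),d);print('top');comps(Q,37,50,60)"
```

```text
cam [553.9 109.9 346.9] axis [ 0.281 -0.001 -0.96 ] tcp [624.3 109.5 216.4] t 29.2
px [210. 170.] n 10078 z 31.3 c [621.7  10.2] s [ 81.3 130.7] a 89.9
px [316. 170.] n 10441 z 31.4 c [621.7 109.9] s [ 80.2 129.8] a 89.7
px [ 87. 122.] n 97 z 41.2 c [569.8 -88.3] s [7.3 7.2] a 56.0
px [202. 122.] n 80 z 41.6 c [570.4  11.4] s [7.7 6.8] a 86.5
px [316. 122.] n 67 z 42.0 c [570.9 110.6] s [6.9 6.8] a 89.9
px [212. 176.] n 276 z 43.4 c [619.5  16.8] s [50.1 11.5] a 13.1
px [108. 229.] n 214 z 40.6 c [669.  -88.2] s [14.6 13.3] a 38.3
px [212. 229.] n 206 z 40.7 c [670.   11.2] s [14.9 14.3] a 19.7
px [316. 229.] n 201 z 40.9 c [670.2 110.6] s [14.4 14.4] a 88.7
px [324. 297.] n 469 z 43.1 c [748.7 117.8] s [27.5 69.3] a 2.8
px [ 48. 319.] n 360 z 37.3 c [ 769.  -168.7] s [23.7 23.2] a 34.0
px [628. 375.] n 1151 z 40.0 c [842.4 450.6] s [66.5 25.1] a 9.1
px [199. 183.] n 1052 z 62.9 c [620.7  10.8] s [14.5 49.1] a 89.2
px [315. 184.] n 919 z 63.1 c [621.2 109.9] s [13.  49.1] a 89.5
px [326. 333.] n 4203 z 66.1 c [768.9 118.1] s [69.8 73.9] a 17.8
t 29.2 tcp [623.3 109.4 213.7] zyaw 89.67 gap 38.6 F [-0.7 -0.4 -1.1] -> slide [ -1.076  -0.054 -16.444] spin -16.33
top
px [138.  78.] n 499 z 43.0 c [853.3 479.9] s [95.7 55.4] a 9.6
px [420. 117.] n 99 z 43.6 c [ 789.6 -284.9] s [94.5 33.1] a 64.7
px [427. 187.] n 118 z 45.7 c [ 595.7 -301.1] s [49.  14.5] a 17.4
px [458. 264.] n 251 z 47.5 c [ 406.7 -383.7] s [48.6 51.2] a 3.5
px [269. 268.] n 97 z 38.8 c [367.   82.1] s [29.1 34.6] a 4.7
```

Both plates are seated (tops at 31.4 in the wrist view, which reads about 0.7 low). Now the third plate.

Call:
apply_moves --plan '[{"slide":[-1.08,0,-16.44],"spin":-16.3,"jaw":0.5},{"slide":[-1.08,0,-16.44],"spin":-16.3,"jaw":0.5},{"slide":[-1.08,0,-16.44],"spin":-16.3,"jaw":0.5},{"slide":[-1.08,0,-16.44],"spin":-16.3,"jaw":0.5},{"slide":[-1.08,0,-16.44],"spin":-16.3,"jaw":0.5},{"slide":[-1.08,0,-16.44],"spin":-16.3,"jaw":0.5},{"slide":[-1.08,0,-16.44],"spin":-16.3,"jaw":0.5},{"slide":[-1.08,0,-16.44],"spin":-16.3,"jaw":0.5},{"slide":[-1.08,0,-16.44],"spin":-16.3,"jaw":0.5},{"slide":[-1.08,0,-16.44],"spin":-16.3,"jaw":0.5},{"slide":[-1.08,0,-16.44],"spin":-16.3,"jaw":0.5}]'

```text
t: 30.4
tcp_pos: [593.0, -300.3, 211.3]
tool_rot: [[0.961, -0.002, -0.275], [0.275, 0.002, 0.961], [-0.001, -1.0, 0.002]]
wrist_force: [-0.7, -0.1, 0.6]
finger_gap: 42.7
```

```bash
python3 -c "
from h import *
c,P,im=wr('w18')
comps(P,34,56,60);comps(P,8,16,600);go(594,-301.5,32,106)"
```

```text
cam [ 526.3 -319.8  342.3] axis [ 0.264  0.079 -0.961] tcp [ 593.  -300.3  211.3] t 30.4
px [411.  25.] n 6506 z 49.2 c [ 442.9 -269.5] s [ 46.3 100.6] a 1.1
px [544.  60.] n 1284 z 46.0 c [ 449.4 -138.8] s [79.6 33.2] a 64.1
px [314. 185.] n 873 z 43.1 c [ 594.  -301.1] s [49.2 13.7] a 16.1
px [538. 221.] n 95 z 40.7 c [569.7 -90.4] s [7.5 6.8] a 23.9
px [633. 249.] n 103 z 40.0 c [570.4   9. ] s [7.5 6.7] a 5.9
px [608. 295.] n 1133 z 45.5 c [620.1   4.4] s [13.4 51. ] a 78.9
px [582. 286.] n 361 z 34.7 c [621.6 -13.7] s [25.7 23.5] a 49.2
px [582. 334.] n 224 z 39.8 c [669.4   8.4] s [13.6 15.7] a 58.9
px [273. 352.] n 746 z 44.3 c [ 775.6 -287.6] s [58.4 12.3] a 79.5
px [314. 173.] n 9408 z 11.4 c [ 594.8 -300.7] s [130.1  80.1] a 16.3
t 30.4 tcp [ 593.4 -299.7  211.9] zyaw 106.03 gap 42.6 F [ 0.5  0.3 -0.1] -> slide [ 0.011  7.197 -0.088] spin 0.03
```

Call:
apply_moves --plan '[{"slide":[0.04,2,-0.045],"spin":-0.2,"jaw":0.5},{"slide":[0.04,4,-0.045],"spin":-0.2,"jaw":0.5},{"slide":[0.04,5.6,-0.045],"spin":-0.2,"jaw":0.5},{"slide":[0.04,6.6,-0.045],"spin":-0.2,"jaw":0.5},{"slide":[0.04,7.17,-0.045],"spin":-0.2,"jaw":0.5},{"slide":[0.04,7.17,-0.045],"spin":-0.2,"jaw":0.5},{"slide":[0.04,7.17,-0.045],"spin":-0.2,"jaw":0.5}]' --force 90

```text
t: 31.15
tcp_pos: [595.6, -301.9, 35.3]
tool_rot: [[0.96, 0.001, -0.279], [0.279, -0.001, 0.96], [0.001, -1.0, -0.001]]
wrist_force: [0.9, 0.3, 1.0]
finger_gap: 42.7
```

Call:
apply_moves --plan '[{"slide":[0,0,0],"spin":0,"jaw":0},{"slide":[0,0,0],"spin":0,"jaw":0},{"slide":[0,0,0],"spin":0,"jaw":0},{"slide":[0,0,0],"spin":0,"jaw":0},{"slide":[0,0,0],"spin":0,"jaw":0},{"slide":[0,0,0],"spin":0,"jaw":0},{"slide":[0,-0.2,0],"spin":0,"jaw":0},{"slide":[0,-1.2,0],"spin":0,"jaw":0},{"slide":[0,-2.4,0],"spin":0,"jaw":0},{"slide":[0,-2.8,0],"spin":0,"jaw":0},{"slide":[0,-2.8,0],"spin":0,"jaw":0},{"slide":[0,-2.8,0],"spin":0,"jaw":0}]' --force 90

```text
t: 32.35
tcp_pos: [594.3, -301.9, 102.5]
tool_rot: [[0.96, -0.001, -0.278], [0.278, 0.001, 0.96], [-0.001, -1.0, 0.001]]
wrist_force: [-0.1, 0.5, -3.9]
finger_gap: 11.8
```

```bash
bash m.sh 622,-88.6,102,89.6
```

```text
t 32.4 tcp [ 594.3 -301.9  102.5] zyaw 106.17 gap 11.8 F [-0.1  0.5 -3.9] -> slide [3.44  0.024 7.886] spin 16.57
```

Call:
apply_moves --plan '[{"slide":[3.44,0,7.88],"spin":16.6,"jaw":0},{"slide":[3.44,0,7.88],"spin":16.6,"jaw":0},{"slide":[3.44,0,7.88],"spin":16.6,"jaw":0},{"slide":[3.44,0,7.88],"spin":16.6,"jaw":0},{"slide":[3.44,0,7.88],"spin":16.6,"jaw":0},{"slide":[3.44,0.3,7.88],"spin":16.6,"jaw":0},{"slide":[3.44,0.6,7.88],"spin":16.6,"jaw":0},{"slide":[3.44,0.6,7.88],"spin":16.6,"jaw":0},{"slide":[3.44,0.6,7.88],"spin":16.6,"jaw":0},{"slide":[3.44,0.6,7.88],"spin":16.6,"jaw":0}]'

```text
t: 33.35
tcp_pos: [622.4, -90.1, 88.7]
tool_rot: [[1.0, 0.0, 0.009], [-0.009, -0.0, 1.0], [0.0, -1.0, -0.0]]
wrist_force: [0.5, -0.3, -3.2]
finger_gap: 12.0
```

```bash
python3 -c "
from h import *
s=observe();c,P,im=wr('w19');hole(c,P,s['tcp_pos'][2]-22)
comps(P,35,47,30)
go(622,-88.6,60,89.7)"
```

```text
cam [552.7 -89.4 219.6] axis [ 0.276 -0.002 -0.961] tcp [622.4 -90.1  88.7] t 33.35
plate top 64.2
hole px 315.4 147.2 w [571.5 -89.4  64.2] d [24.1 24.8] steel n 173 [572.6 -89.3  47.4]
px [315. 182.] n 22574 z 64.1 c [603.8 -89.6] s [80.5 94.2] a 89.5
px [518. 244.] n 2675 z 63.1 c [621.1   9.9] s [50.2 14.6] a 0.1
px [316. 352.] n 826 z 63.7 c [679.7 -90.2] s [25.5 15.7] a 88.7
px [508. 137.] n 271 z 41.4 c [570.3   9.7] s [7.9 7.9] a 80.8
px [316. 141.] n 109 z 42.1 c [571.  -89.4] s [6.  5.9] a 46.9
px [487. 224.] n 1028 z 41.2 c [619.6   3.9] s [12.1 50.4] a 76.7
px [482. 305.] n 568 z 40.5 c [669.4   9.2] s [14.7 15.3] a 45.0
px [636. 305.] n 116 z 37.0 c [671.4 102.8] s [12.   4.6] a 2.7
px [627. 395.] n 265 z 38.3 c [736.1 112.5] s [ 4.4 19.3] a 12.2
t 33.4 tcp [622.5 -90.   89. ] zyaw 89.51 gap 11.8 F [-0.5  0.2 -3.3] -> slide [-0.022  1.158  0.054] spin -0.19
```

Call:
apply_moves --plan '[{"slide":[-0.055,0.3,0],"spin":-0.2,"jaw":0},{"slide":[-0.055,0.5,0],"spin":-0.2,"jaw":0},{"slide":[-0.055,0.7,0],"spin":-0.2,"jaw":0},{"slide":[-0.055,0.8,0],"spin":-0.2,"jaw":0},{"slide":[-0.055,0.9,0],"spin":-0.2,"jaw":0},{"slide":[-0.055,1.0,0],"spin":-0.2,"jaw":0},{"slide":[-0.055,1.1,0],"spin":-0.2,"jaw":0},{"slide":[-0.055,1.2,0],"spin":-0.2,"jaw":0},{"slide":[-0.055,1.3,0],"spin":-0.2,"jaw":0},{"slide":[-0.055,1.4,0],"spin":-0.2,"jaw":0},{"slide":[-0.055,1.42,0],"spin":-0.2,"jaw":0},{"slide":[-0.055,1.42,0],"spin":-0.2,"jaw":0}]'

```text
t: 34.6
tcp_pos: [621.2, -89.1, 55.9]
tool_rot: [[1.0, 0.001, 0.004], [-0.004, -0.001, 1.0], [0.001, -1.0, -0.001]]
wrist_force: [-11.7, 3.1, 17.5]
finger_gap: 12.1
```

Call:
apply_moves --plan '[{"slide":[0,0,0],"spin":0,"jaw":0.45},{"slide":[0,0,0],"spin":0,"jaw":0.45},{"slide":[0,0,0],"spin":0,"jaw":0.45},{"slide":[0,-0.4,0],"spin":0,"jaw":0.45},{"slide":[0,-2,0],"spin":0,"jaw":0.45},{"slide":[0,-4,0],"spin":0,"jaw":0.45},{"slide":[0,-6.4,0],"spin":0,"jaw":0.45},{"slide":[0,-6.4,0],"spin":0,"jaw":0.45},{"slide":[0,-6.4,0],"spin":0,"jaw":0.45}]'

```text
t: 35.5
tcp_pos: [622.5, -89.5, 216.7]
tool_rot: [[1.0, 0.005, 0.004], [-0.004, -0.002, 1.0], [0.005, -1.0, -0.002]]
wrist_force: [0.1, 0.2, -0.9]
finger_gap: 38.4
```

```bash
python3 -c "
from h import *
c,P,im=wr('w20')
comps(P,26,36,600);comps(P,36,50,60);comps(P,56,70,300);go(429,-270.5,215,0)
im,d=cams.get_image('top');Q=cloud(cams.calibration('top'),d);cv2.imwrite('pics/top2.png',cv2.resize(im[40:290,140:500],None,fx=2.2,fy=2.2,interpolation=2));print('top');comps(Q,50,80,60);comps(Q,25,37,300);comps(Q,90,115,5)"
```

```text
cam [552.2 -88.9 347.2] axis [ 0.281 -0.002 -0.96 ] tcp [622.5 -89.5 216.7] t 35.5
px [316. 171.] n 10401 z 31.4 c [620.8 -88.6] s [ 80.2 130.1] a 89.8
px [421. 171.] n 10021 z 31.4 c [621.3  10.6] s [130.1  81. ] a 0.0
px [526. 171.] n 9681 z 31.4 c [622.  109.9] s [ 82.  129.4] a 89.7
px [316. 123.] n 66 z 41.8 c [569.5 -89.2] s [7.2 7.3] a 46.1
px [430. 123.] n 80 z 41.6 c [570.3  10.4] s [7.  8.1] a 4.1
px [544. 123.] n 95 z 41.5 c [570.8 109.6] s [6.9 7.2] a 4.3
px [419. 177.] n 276 z 43.1 c [619.8   4.2] s [11.1 50.7] a 77.7
px [530. 179.] n 549 z 43.1 c [620.1 103.5] s [12.2 50.6] a 76.8
px [315. 229.] n 201 z 40.7 c [669.6 -89.8] s [14.9 15. ] a 28.8
px [419. 230.] n 206 z 40.8 c [669.9   9.9] s [14.  14.8] a 43.8
px [524. 230.] n 214 z 40.9 c [670.4 109.1] s [13.5 15.2] a 78.0
px [512. 298.] n 468 z 42.9 c [741.7 111.6] s [13.  53.5] a 13.9
px [101. 326.] n 300 z 43.2 c [ 775.3 -316. ] s [ 7.7 50.8] a 20.1
px [316. 184.] n 942 z 63.1 c [620.4 -88.8] s [49.9 13.5] a 0.2
px [432. 184.] n 1044 z 63.0 c [620.8  10.1] s [49.3 14.5] a 0.0
px [548. 184.] n 1203 z 62.9 c [621.3 109.4] s [15.1 49.3] a 89.8
px [542. 323.] n 2328 z 66.1 c [755.3 128.8] s [74.5 36.3] a 55.7
t 35.5 tcp [621.6 -89.2 213.9] zyaw 89.78 gap 38.4 F [ 0.2  0.2 -0. ] -> slide [-7.674 -0.051 -7.284] spin 89.78
top
px [428. 104.] n 897 z 67.1 c [ 820.6 -299.7] s [98.5 98.7] a 64.6
px [268. 109.] n 653 z 68.9 c [772.5 117.8] s [73.8 72.1] a 23.0
px [414. 250.] n 966 z 52.2 c [ 432.  -270.6] s [ 69.9 101.1] a 0.9
px [360. 245.] n 401 z 59.7 c [ 436.2 -132.4] s [38.2 68.8] a 1.0
px [459. 264.] n 82 z 55.0 c [ 406.5 -380.6] s [28.6 28.2] a 11.6
px [432.  97.] n 38 z 95.2 c [ 820.1 -299.8] s [15.8 15.5] a 66.5
px [464. 263.] n 34 z 102.2 c [ 404.4 -376.6] s [20.3  7.3] a 19.3
```

View pics/top2.png

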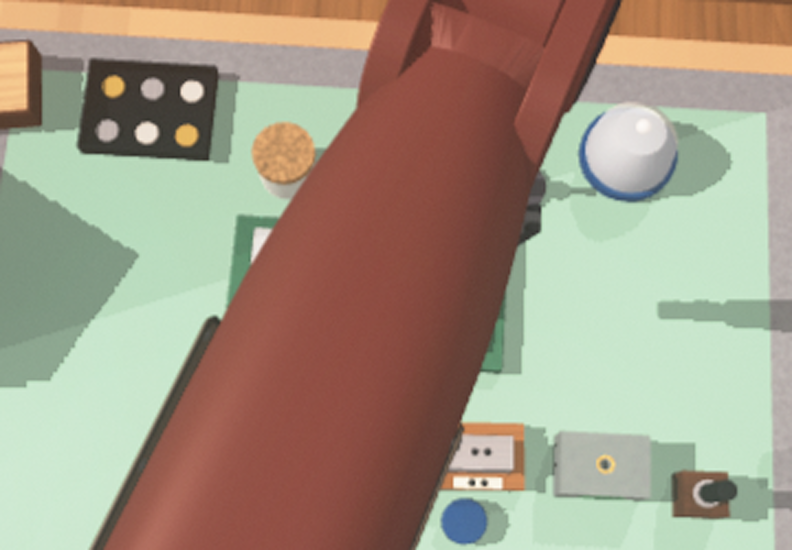

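The top view (arm in the way) shows the bystanders in place, with the box ring at crop px (605,464) and the probe at (715,492). The wrist view confirms all three plates are flat at 31.4 with dowels standing through both holes. Now to view the probe and terminal.

Call:
apply_moves --plan '[{"slide":[-8.6,-0.4,-9.6],"spin":0,"jaw":0.6},{"slide":[-8.6,-0.4,-9.6],"spin":0,"jaw":0.6},{"slide":[-8.6,-0.4,-9.6],"spin":0,"jaw":0.6},{"slide":[-8.6,-0.4,-9.6],"spin":0,"jaw":0.6},{"slide":[-8.6,-0.4,-9.6],"spin":0,"jaw":0.6},{"slide":[-8.6,-0.4,-9.6],"spin":0,"jaw":0.6},{"slide":[-8.6,-0.4,-9.6],"spin":0,"jaw":0.6},{"slide":[-8.6,-0.4,-9.6],"spin":0,"jaw":0.6},{"slide":[-8.6,-0.4,-9.6],"spin":0,"jaw":0.6},{"slide":[-8.6,-0.4,-9.6],"spin":0,"jaw":0.6}]'

```text
t: 36.6
tcp_pos: [405.5, -327.0, 222.1]
tool_rot: [[1.0, -0.001, 0.003], [-0.003, 0.002, 1.0], [-0.001, -1.0, 0.002]]
wrist_force: [0.3, 1.6, -0.1]
finger_gap: 51.3
```

```bash
python3 -c "
from h import *
c,P,im=wr('w21')
for a,b in((108,125),(60,106),(49.5,57),(40,49.5),(8,40)): print(a);comps(P,a,b,60)
go(405,-383,215,90)
im,d=cams.get_image('top');Q=cloud(cams.calibration('top'),d);print('top');comps(Q,50,80,60);comps(Q,26,37,300)"
```

```text
cam [ 335.9 -327.   353.1] axis [ 0.275  0.001 -0.961] tcp [ 405.5 -327.   222.1] t 36.6
108
px [238. 203.] n 742 z 115.9 c [ 405.2 -382.7] s [20.6 21.3] a 43.7
60
px [252. 186.] n 415 z 85.9 c [ 400.6 -377.9] s [20.8  8. ] a 45.9
px [635. 387.] n 230 z 62.6 c [616.1   3.8] s [40.   9.6] a 11.4
49.5
px [256. 179.] n 313 z 51.2 c [ 402.5 -380.7] s [29.6 22.8] a 55.9
px [514. 205.] n 473 z 54.6 c [ 433.9 -131.4] s [38.3 72.4] a 3.2
px [373. 205.] n 68 z 50.1 c [ 425.2 -274. ] s [ 8.7 17.4] a 43.0
px [636. 218.] n 188 z 52.8 c [435.4 -32.7] s [28.   3.6] a 1.7
px [628. 375.] n 279 z 53.2 c [615.2   3.6] s [11.  42.4] a 77.3
40
px [258. 177.] n 1733 z 45.2 c [ 405.5 -382.8] s [50.2 50.3] a 1.8
px [369. 205.] n 4088 z 48.9 c [ 429.8 -269.6] s [ 71.9 100.8] a 1.1
px [506. 203.] n 414 z 44.8 c [ 420. -140.] s [33.  79.5] a 30.6
px [629. 212.] n 287 z 45.0 c [434.  -31.8] s [10.2 29. ] a 72.6
px [417. 215.] n 330 z 49.0 c [ 435.5 -232. ] s [31.2 24.9] a 0.1
px [418. 233.] n 200 z 48.9 c [ 451.  -227.7] s [19.4 28.3] a 49.0
px [622. 369.] n 364 z 45.0 c [615.4   4.5] s [13.7 44.4] a 74.3
8
px
[... 815 characters left out ...]
.7 c [772.3 118.1] s [74.7 72.8] a 42.2
px [267. 165.] n 126 z 65.4 c [622.7 108.7] s [14.1 50. ] a 89.9
px [306. 168.] n 116 z 65.9 c [622.5   9.2] s [50.2 13.7] a 0.0
px [345. 170.] n 116 z 65.4 c [621.1 -89.5] s [13.9 49.6] a 89.2
px [250. 239.] n 690 z 59.4 c [433.7 131.9] s [84.5 48.4] a 87.8
px [306. 241.] n 286 z 59.6 c [436.7  -3.9] s [27.8 59.2] a 0.2
px [414. 250.] n 923 z 52.2 c [ 432.1 -270.6] s [ 70.4 100.3] a 1.5
px [358. 245.] n 458 z 59.7 c [ 436.3 -131.7] s [38.6 69.1] a 2.6
px [268. 169.] n 1176 z 33.9 c [623.  110.5] s [ 83.5 131.9] a 89.6
px [306. 171.] n 1161 z 33.7 c [623.1   9.3] s [ 82.  132.7] a 88.6
px [344. 174.] n 1174 z 33.9 c [624.3 -89. ] s [ 81.4 136. ] a 89.6
```

View pics/w21.png

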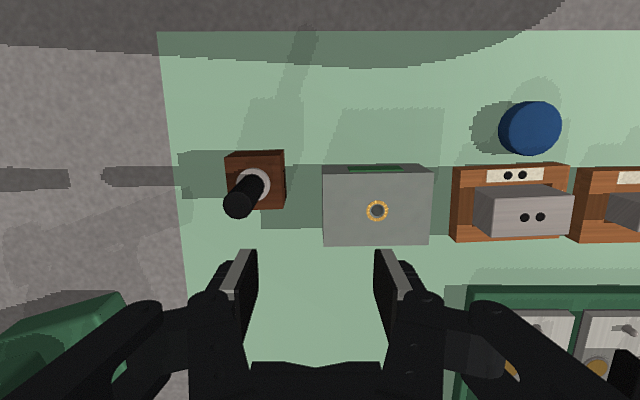

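The picture shows the probe top at (238,203) above its holder and the terminal ring at (377,210). The top view confirms all plates and blocks seated. Now to grip the probe.

Call:
apply_moves --plan '[{"slide":[-0.02,1.5,-2.23],"spin":-0.1,"jaw":0.6},{"slide":[-0.02,1.5,-2.23],"spin":-0.1,"jaw":0.6},{"slide":[-0.02,1.5,-2.23],"spin":-0.1,"jaw":0.6},{"slide":[-0.02,3.5,-2.23],"spin":-0.1,"jaw":0.6},{"slide":[-0.02,5.4,-2.23],"spin":-0.1,"jaw":0.6},{"slide":[-0.02,5.4,-2.23],"spin":-0.1,"jaw":0.6},{"slide":[-0.02,5.4,-2.23],"spin":-0.1,"jaw":0.6}]'

```text
t: 37.4
tcp_pos: [404.7, -382.9, 89.5]
tool_rot: [[1.0, -0.0, 0.001], [-0.001, 0.001, 1.0], [-0.0, -1.0, 0.001]]
wrist_force: [-0.9, -0.0, 1.5]
finger_gap: 51.2
```

Call:
apply_moves --plan '[{"slide":[0,0,0],"spin":0,"jaw":0},{"slide":[0,0,0],"spin":0,"jaw":0},{"slide":[0,0,0],"spin":0,"jaw":0},{"slide":[0,0,0],"spin":0,"jaw":0},{"slide":[0,0,0],"spin":0,"jaw":0},{"slide":[0,0,0],"spin":0,"jaw":0},{"slide":[0,0,0],"spin":0,"jaw":0}]' --force 70

```text
t: 38.1
tcp_pos: [405.5, -385.0, 91.2]
tool_rot: [[1.0, 0.003, 0.002], [-0.002, -0.003, 1.0], [0.003, -1.0, -0.003]]
wrist_force: [0.3, 2.7, 7.8]
finger_gap: 20.3
```

Call:
apply_moves --plan '[{"slide":[0,-0.5,0],"spin":0,"jaw":0},{"slide":[0,-1.5,0],"spin":0,"jaw":0},{"slide":[0,-2.6,0],"spin":0,"jaw":0},{"slide":[0,-2.6,0],"spin":0,"jaw":0},{"slide":[0,-2.6,0],"spin":0,"jaw":0}]'

```text
t: 38.6
tcp_pos: [404.8, -384.7, 155.0]
tool_rot: [[1.0, 0.001, 0.002], [-0.002, -0.002, 1.0], [0.001, -1.0, -0.002]]
wrist_force: [0.2, -0.1, -0.5]
finger_gap: 20.2
```

```bash
python3 -c "
from h import *
c,P,im=wr('w22')
for a,b in((160,195),(75,125)): print(a);comps(P,a,b,60)
V=np.load('pics/w21.npz');print(ray(V,377,210.3,49.2))
go(431,-269.6,150,90)"
```

```text
cam [ 335.  -384.1  285.8] axis [ 0.278 -0.002 -0.961] tcp [ 404.8 -384.7  155. ] t 38.6
160
px [316. 296.] n 9358 z 180.1 c [ 403.9 -384.2] s [87. 26.] a 89.7
75
px [316. 226.] n 1092 z 114.9 c [ 400.6 -384.7] s [21.7 29.5] a 3.7
[ 430.49799506 -269.61446742   49.2       ]
t 38.6 tcp [ 404.5 -384.1  153.7] zyaw 89.87 gap 20.3 F [-0.9 -0.4 -1.3] -> slide [1.05  0.146 4.582] spin -0.13
```

View pics/w22.png

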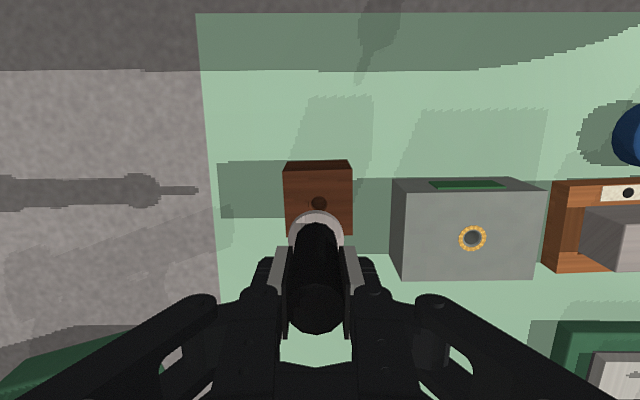

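```bash
python3 -c "
from h import *
for n,u,v in(('w21',377,210),('w22',472,238)):
    V=np.load(f'pics/{n}.npz');im=cv2.imread(f'pics/{n}.png');h=cv2.cvtColor(im,cv2.COLOR_BGR2HSV)
    m=cv2.inRange(h,(12,80,80),(30,255,255));k=np.zeros_like(m);k[v-20:v+20,u-20:u+20]=255;p=cv2.findNonZero(m&k)
    (a,b),s,_=cv2.fitEllipse(cv2.convexHull(p));print(n,a,b,s,ray(V,a,b,49.2))
go(431,-269.6,150,90)"
```

```text
w21 376.8194580078125 210.49176025390625 (20.79662322998047, 22.195402145385742) [ 430.6827139  -269.77254527   49.2       ]
w22 471.9084167480469 237.6841278076172 (24.87143325805664, 28.855195999145508) [ 430.32418399 -269.62452291   49.2       ]
t 38.6 tcp [ 404.5 -384.1  153.7] zyaw 89.87 gap 20.3 F [-0.9 -0.4 -1.3] -> slide [1.05  0.146 4.582] spin -0.13
```

Call:
apply_moves --plan '[{"slide":[1.03,0,4.6],"spin":0,"jaw":0},{"slide":[1.03,0,4.6],"spin":0,"jaw":0},{"slide":[1.03,0,4.6],"spin":0,"jaw":0},{"slide":[1.03,0,4.6],"spin":0,"jaw":0},{"slide":[1.03,0.5,4.6],"spin":0,"jaw":0},{"slide":[1.03,0.5,4.6],"spin":0,"jaw":0},{"slide":[1.03,0.5,4.6],"spin":0,"jaw":0},{"slide":[1.03,0.5,4.6],"spin":0,"jaw":0}]'

```text
t: 39.45
tcp_pos: [430.1, -269.7, 140.6]
tool_rot: [[1.0, -0.0, 0.003], [-0.003, 0.0, 1.0], [-0.0, -1.0, 0.0]]
wrist_force: [-1.1, 0.3, -2.1]
finger_gap: 20.0
```

```bash
python3 -c "
from h import *
c,P,im=wr('w23')
for a,b in((140,195),(75,125),(45,53)): print(a);comps(P,a,b,60)
go(430.6,-269.7,83,90)
im,d=cams.get_image('side');cv2.imwrite('pics/s1.png',cv2.resize(im[80:220,340:500],None,fx=4,fy=4,interpolation=2))"
```

```text
cam [ 360.5 -269.4  271.4] axis [ 0.276 -0.    -0.961] tcp [ 430.1 -269.7  140.6] t 39.45
140
px [315. 320.] n 21823 z 182.1 c [ 428.3 -269.8] s [101.6  30.1] a 89.8
75
px [316. 229.] n 1549 z 101.1 c [ 425.4 -269.5] s [21.4 29.5] a 0.6
45
px [138. 161.] n 1265 z 45.5 c [ 395.9 -386.4] s [27.  62.4] a 37.6
px [121. 143.] n 83 z 45.4 c [ 384.6 -395.5] s [8.2 8.7] a 52.3
px [315. 201.] n 11885 z 49.2 c [ 430.5 -269.8] s [ 70.6 100.3] a 0.8
px [164. 188.] n 569 z 45.5 c [ 414.5 -372.2] s [27.3 29.5] a 78.4
px [497. 202.] n 613 z 49.2 c [ 420.  -139.8] s [33.2 79.6] a 30.4
px [131. 205.] n 89 z 45.5 c [ 425.9 -395.3] s [10.2  9.4] a 6.8
t 39.5 tcp [ 430.2 -269.6  140.7] zyaw 89.82 gap 20.4 F [-0.   1.1 -1. ] -> slide [ 0.015  2.309 -0.003] spin -0.18
```

View pics/w23.png

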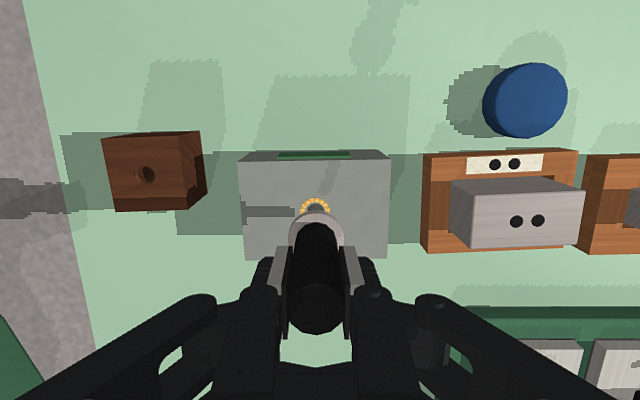

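Call:
apply_moves --plan '[{"slide":[0.028,0.2,0],"spin":0,"jaw":0},{"slide":[0.028,0.4,0],"spin":0,"jaw":0},{"slide":[0.028,0.6,0],"spin":0,"jaw":0},{"slide":[0.028,0.8,0],"spin":0,"jaw":0},{"slide":[0.028,1.0,0],"spin":0,"jaw":0},{"slide":[0.028,1.2,0],"spin":0,"jaw":0},{"slide":[0.028,1.4,0],"spin":0,"jaw":0},{"slide":[0.028,1.55,0],"spin":0,"jaw":0},{"slide":[0.028,1.7,0],"spin":0,"jaw":0},{"slide":[0.028,1.84,0],"spin":0,"jaw":0},{"slide":[0.028,1.9,0],"spin":0,"jaw":0},{"slide":[0.028,1.9,0],"spin":0,"jaw":0}]'

```text
t: 40.75
tcp_pos: [431.4, -269.1, 95.2]
tool_rot: [[1.0, 0.001, 0.002], [-0.002, -0.001, 1.0], [0.001, -1.0, -0.001]]
wrist_force: [-5.8, 5.6, 16.5]
finger_gap: 20.5
```

```bash
python3 -c "
from h import *
c,P,im=wr('w24')
for a,b in((51.5,60),(110,130)): print(a);comps(P,a,b,30)
go(430.6,-269.7,94,90)"
```

```text
cam [ 361.6 -268.8  226.1] axis [ 0.277 -0.001 -0.961] tcp [ 431.4 -269.1   95.2] t 40.75
51.5
px [571. 244.] n 9349 z 57.3 c [ 434.4 -131.5] s [38.7 72.6] a 2.4
px [316. 225.] n 900 z 55.3 c [ 426.6 -269.3] s [21.4 29.7] a 7.7
110
px [316. 299.] n 5683 z 120.2 c [ 430.4 -269.1] s [48.  25.9] a 89.2
px [203. 295.] n 32 z 129.0 c [ 419.9 -304.7] s [1.1 6.2] a 5.4
px [428. 295.] n 38 z 129.1 c [ 420.  -232.8] s [7.7 1.2] a 87.8
px [228. 305.] n 149 z 127.6 c [ 424.6 -297.6] s [6.6 2.1] a 85.5
px [403. 306.] n 163 z 127.8 c [ 424.6 -240.1] s [6.9 1.7] a 88.5
t 40.8 tcp [ 431.4 -269.1   95.2] zyaw 89.89 gap 20.4 F [-5.7  5.1 17.7] -> slide [-0.03   0.049 -0.023] spin -0.11
```

Flange top reads 55.3 (+0.8 ≈ 56), which is fully home. I'll release, rise and do the final check.

Call:
apply_moves --plan '[{"slide":[0,0,0],"spin":0,"jaw":0.5},{"slide":[0,0,0],"spin":0,"jaw":0.6},{"slide":[0,0,0],"spin":0,"jaw":0.6},{"slide":[0,0,0],"spin":0,"jaw":0.6},{"slide":[0,-0.5,0],"spin":0,"jaw":0.6},{"slide":[0,-2,0],"spin":0,"jaw":0.6},{"slide":[0,-4,0],"spin":0,"jaw":0.6},{"slide":[0,-5.5,0],"spin":0,"jaw":0.6},{"slide":[0,-5.5,0],"spin":0,"jaw":0.6},{"slide":[0,-5.5,0],"spin":0,"jaw":0.6}]'

```text
t: 41.8
tcp_pos: [431.6, -269.4, 232.4]
tool_rot: [[1.0, 0.002, 0.002], [-0.002, -0.002, 1.0], [0.002, -1.0, -0.002]]
wrist_force: [-0.1, 0.1, -0.7]
finger_gap: 51.5
```

```bash
python3 -c "
from h import *
c,P,im=wr('w25')
for a,b in((51.5,60),(110,130)): print(a);comps(P,a,b,30)
go(430.6,-269.7,94,90)
for n in('top','side'):
    im,d=cams.get_image(n);Q=cloud(cams.calibration(n),d);print(n);cv2.imwrite(f'pics/{n}9.png',im)
    for a,b in((50,85),(30,37)):comps(Q,a,b,100)
    comps(Q,110,130,10)"
```

```text
cam [ 361.7 -269.   363.2] axis [ 0.278 -0.002 -0.961] tcp [ 431.6 -269.4  232.4] t 41.8
51.5
px [467. 185.] n 3315 z 57.3 c [ 434.2 -130.8] s [38.2 72.6] a 2.3
px [316. 175.] n 293 z 55.2 c [ 427.5 -268.8] s [29.3 22.4] a 89.8
px [605. 186.] n 2081 z 57.3 c [434.9  -3.2] s [28.3 62. ] a 1.7
px [578. 343.] n 207 z 56.1 c [605.7   5.5] s [13.2 27. ] a 58.3
110
px [316. 200.] n 704 z 120.0 c [ 431.  -268.6] s [21.4 20.6] a 48.4
t 41.9 tcp [ 431.1 -269.   230.9] zyaw 89.87 gap 50.9 F [ 0.7  0.7 -0.5] -> slide [-0.022  5.477 -0.027] spin -0.13
top
px [428. 103.] n 1009 z 70.3 c [ 821.8 -300.2] s [99.5 98.2] a 55.5
px [268. 109.] n 654 z 69.0 c [772.6 117.7] s [74. 72.] a 22.5
px [267. 165.] n 127 z 65.2 c [622.6 108.4] s [13.9 50.2] a 89.3
px [306. 167.] n 115 z 65.5 c [622.1   9.3] s [13.9 49.7] a 89.9
px [345. 170.] n 116 z 65.2 c [621.9 -89.6] s [13.9 50.3] a 89.5
px [250. 239.] n 688 z 59.5 c [433.7 132. ] s [83.9 48.4] a 87.9
px [306. 241.] n 287 z 59.8 c [436.7  -3.9] s [28.  59.1] a 0.7
px [358. 245.] n 454 z 59.6 c [ 436.1 -131.7] s [38.6 68.9] a 2.5
px [268. 169.] n 1116 z 33.9 
[... 403 characters left out ...]
58.8 c [ 433.1 -130.9] s [38.6 74.6] a 2.5
px [211. 205.] n 752 z 67.3 c [768.6 119.1] s [73.5 73.3] a 61.9
px [291. 202.] n 173 z 62.9 c [619.9  11.1] s [50.7 17.2] a 2.5
px [364. 233.] n 314 z 58.8 c [433.4  -1.5] s [27.7 61.4] a 1.0
px [266. 230.] n 187 z 63.5 c [619.  110.1] s [15.6 50.5] a 88.7
px [335. 278.] n 908 z 58.8 c [430.7 132.9] s [85.9 49.3] a 88.2
px [314. 186.] n 922 z 33.2 c [619.7 -89. ] s [ 82.9 132.5] a 89.7
px [292. 211.] n 1092 z 33.1 c [619.5   9.6] s [ 82.8 131.7] a 89.4
px [268. 239.] n 1304 z 33.0 c [620.3 108.9] s [ 82.9 132.5] a 89.8
px [374. 280.] n 120 z 36.0 c [364.1  81.7] s [38.1 29.6] a 87.5
px [419. 145.] n 71 z 120.6 c [ 429.1 -266.7] s [22.1 21.1] a 64.1
```

View pics/side9.png

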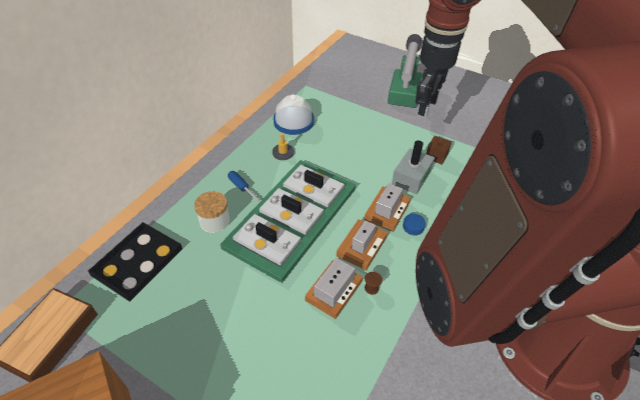

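The side view shows three plates on the stand, each block in its tray, the probe standing in the box at (416,152), and the bystanders in place.

```bash
python3 -c "
from plant import job_done;print(job_done())"
```

```text
the job is handed in; nothing more can be done
None
```

The job is done and handed in at about 42 s of the 208 s allowed. No verdict was reported.

- **Blocks:** The one-, two- and three-dot blocks are each in the tray with the same number of dots. Their tops read about 58 mm, as expected when seated.
- **Plates:** All three sit flat on the nests. The wrist view read their tops at 31.4 mm, and that view reads about 0.7 mm low, so this fits the expected 32 mm. Dowels stood through the holes of all three, with the wide holes over the thick dowels. Yaw is within about 0.3° of the stand.
- **Probe:** I moved it last, and it is fully home and upright in the terminal. The flange top reads about 56 mm and the handle top about 121 mm, as they should.
- **Bystanders and gripper:** The last pictures show the other things in place, and the gripper is open and well clear.

No check failed. The top and side cameras differed by about 3 mm in x, within their calibration, so I placed everything by the wrist camera. After release, the probe's axis read about 1 mm from the terminal's centre, within the hole's clearance.

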